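# Unstack the coffee cups and set each on its own saucer

### The job

The washed coffee cups stand on the chopping board, stacked one inside another. Pull the stacks apart and set every cup gently, upright and squarely in the well of its own saucer: the saucer of the same colour, the wide cups on the large saucers and the tall narrow cups on the small ones. Let no cup drop or tip over, leave the saucers flat on the worktop, and do not push the pepper mill or the red jar out of place.

Things in the scene. Friction and masses are not known exactly. Their poses are not given: they have to be found in the camera images.
- blue_wide_cup: wide low blue cup: 66 mm across, 46 mm high, wall 4 mm, foot 45 mm across, straight-sided from 32 mm up, inner floor 7 mm up. Its loop handle stands out 20 mm towards its own +x, 13 to 43 mm up; grip it across its own y. Origin: centre of underside, z up. At the start on a chopping board 44 mm thick, with a tall cup standing loosely inside it. 0.14 to 0.26 kg
- terra_wide_cup: wide low terracotta (orange-brown) cup: 66 mm across, 46 mm high, wall 4 mm, foot 45 mm across, straight-sided from 32 mm up, inner floor 7 mm up. Its loop handle stands out 20 mm towards its own +x, 13 to 43 mm up; grip it across its own y. Origin: centre of underside, z up. At the start on a chopping board 44 mm thick, with a tall cup standing loosely inside it. 0.14 to 0.26 kg
- blue_tall_cup: tall narrow blue ceramic cup without handle: round, 45 mm across at the rim (42 mm halfway up), 68 mm high, foot 30 mm across, open at the top. Origin: centre of the underside; z up. At the start it stands inside one of the two wide cups and its upper 29 mm stand clear above that cup's rim, where it can be gripped. 0.12 kg
- terra_tall_cup: tall narrow terracotta (orange-brown) ceramic cup without handle: round, 45 mm across at the rim (42 mm halfway up), 68 mm high, foot 30 mm across, open at the top. Origin: centre of the underside; z up. At the start it stands inside one of the two wide cups and its upper 29 mm stand clear above that cup's rim, where it can be gripped. 0.12 kg
- blue_large_saucer: large blue ceramic saucer, loose on the worktop: 110 mm across, rim 14 mm high; in its middle a flat round well 61 mm across, its floor 5 mm above the underside, with a 3 mm step round it, for the 45 mm foot of a wide cup. Origin: centre of the underside; z up
- terra_large_saucer: large terracotta (orange-brown) ceramic saucer, loose on the worktop: 110 mm across, rim 14 mm high; in its middle a flat round well 61 mm across, its floor 5 mm above the underside, with a 3 mm step round it, for the 45 mm foot of a wide cup. Origin: centre of the underside; z up
- blue_small_saucer: small blue ceramic saucer, loose on the worktop: 84 mm across, rim 14 mm high; in its middle a flat round well 43 mm across, its floor 5 mm above the underside, with a 3 mm step round it, for the 30 mm foot of a tall cup. Origin: centre of the underside; z up
- terra_small_saucer: small terracotta (orange-brown) ceramic saucer, loose on the worktop: 84 mm across, rim 14 mm high; in its middle a flat round well 43 mm across, its floor 5 mm above the underside, with a 3 mm step round it, for the 30 mm foot of a tall cup. Origin: centre of the underside; z up
- pepper_mill: turned wooden pepper mill, 58 mm across, 160 mm high, standing loose at the back of the worktop; not part of the job. Origin: centre of the underside
- jar_red: red jar with a black lid, 65 mm across, 82 mm high, standing loose between the saucers and the jug blender; not part of the job. Origin: centre of the underside. Tall fixed things to keep clear of (x, y, height in m): jug blender 0.65, -0.18, 0.36; pink flask 0.36, -0.11, 0.38; thin flag pole 0.44, -0.38, 0.43; brown bottles 0.40, 0.16, 0.28 and 0.38, 0.53, 0.30

How it is judged:
By the outcome, as a careful person would: the job done as asked, in the order asked, and still so for the second after the job is handed in, with the robot touching nothing.
It also fails if it takes over 125 s, if anything falls off the work surface, if the arm or the gripper's body presses on something with over 40 N, if the wrist force passes 120 N, or if a joint passes its speed limit or range.

### The arm

A 6-joint arm with a two-finger parallel gripper is mounted at the origin on a cart in front of the work surface, level with it; the furniture and walls round the work are solid. World frame = base frame: x ahead of the robot, y to its left, z up, the work surface at z = 0. Lengths are in m, angles in rad, forces in N, time in s.
With the tool pointing down it reaches from about 0.25 to 0.8 m from the base axis. Payload 8.5 kg.
Tool frame: the origin (TCP) lies at the very end of the fingers, on their centre line; the grasp point (between the pads) lies 19 mm behind it; z points along the fingers, y is the line along which they close (so a half turn about z gives the same grasp; the last joint's range is limited). The gripper opens to 85 mm and grips with 20 to 120 N. Pads are 22 mm wide; open, the fingers measure 114 mm over their backs; the gripper's body (76 mm by 85 mm) begins 54 mm behind the grasp point. The pads swing forward as they close: fully open they stand 13 mm farther back than shut.
Start: joints at [-1.256, 0.238, -0.013, 1.319, 0, 1.571], TCP at [0.163, -0.499, 0.231] pointing down, gripper open.
Joint ranges: [-2.66, 2.66], [-1.03, 1.9], [-1.14, 1.46], [-1.82, 2.27], [-1.45, 1.34], [-3.14, 3.14]. Speed limits (rad/s): [2.22, 2.22, 2.79, 3.14, 3.14, 3.14].

### API

Orientations are given as a rotation vector (axis times angle).
In Python, from station import bot, vision, job gives the robot as it stands.
- The arm moves only by the tool send_rows, never from a script. Its arguments are lists of equal length, an entry for each row: "delta_pos": the shift along the tool's x, y, z as a fraction of full scale, a list of three; "turn": the turn, a rotation vector about the tool's x, y, z as a fraction of full scale, a list of three. A call has exactly 10 rows; each row is the pose to reach, as a shift and turn from the pose commanded when the call began, along the tool's axes at that moment; what a row does not reach only later rows make up. Full scale, the value 1, is 0.2 m for a shift and 90 degrees for a turn. A row lasts 1/8 s, in which the tool goes at most 62.5 mm and 10.7 degrees, less where a joint would pass 70% of its speed; a pose out of reach is approached as far as the arm can. A call with a number of a shift or a turn outside -1 to 1 is refused whole. A call with a gripper value outside its range is refused whole. "hand" is the closure, from 0 (fully open) to 1 (shut), set as the call begins (left out, the last holds). The fingers move at their own pace and stop on an object; the grip force is fixed at half the most. Time passes only in rows, so rows that repeat a pose let the fingers close, or fill a call up. It gives the time, the measured TCP pose, the force, the opening and the grip force at its end, in the units of the state.
- bot.get_state(): the state, without advancing time (a new reading comes with each control period).
- vision.snapshot(name): name is "scene" or "side" or "wrist"; returns a dict with "img" (384x512x3 uint8, blue, green, red), "vfov" (degrees; the focal length in pixels is half the picture's height over the tangent of half this angle, whatever the lens; pixels are square), "cx", "cy" (the principal point, pixels), "R" (3x3) and "t" (3): a world point X has camera coordinates R X + t. Camera axes: x right, y down, z forward; pixel columns grow to the right and rows downward; lengths in m; the calibration is good to about 2 mm. A picture is of the moment at which its call begins. There is no depth.
- job.sign_off(): hands the job in; it is judged then, once.
The state is a dict: "time_s": time; "q": joint angles; "qvel": joint speeds; "joint_torque": joint torques, N m; "eef_pos": TCP position; "tcp_rot": TCP orientation; "wrist_force": force on the tool from outside, world axes, zero at the start; "ft_torque": the same for the moment, N m; "finger_gap": finger opening in m; "grip_force": force on a finger pad.
Only numpy, scipy, OpenCV 4.12 (cv2) and the standard library are available. Lean on these libraries where they do the work, as an engineer would, in place of code of your own. Each camera call takes 0.05 s, during which the arm holds its last target. There are 200 camera calls.

## Working session

There is one attempt and no reset: what is moved stays moved. The work goes in short steps, Python scripts to look and compute and a tool call to move; the robot and the scene stay as the last step left them, time stands still between calls to the robot, and variables do not carry over. Pictures are saved under pics/ and viewed, at most 14 in all, crops included, and the job is handed in when it is done.

Besides the shell and the picture viewer there is one more tool, called after "Emit:" as name(argument=value, ...), one argument or row to a line, values as JSON. send_rows: Moves the arm, as the interface text tells. Its arguments: {"type":"object","properties":{"delta_pos":{"type":"array"},"turn":{"type":"array"},"hand":{"type":"number"}},"required":["delta_pos","turn"]}

```bash
mkdir -p pics
python3 - <<'E'
from station import bot,vision,job
import cv2,numpy as np,pickle
s=bot.get_state();print(s['time_s'],s['eef_pos'],s['tcp_rot'],s['finger_gap'])
d={}
for n in ['scene','side','wrist']:
    p=vision.snapshot(n);d[n]=p;cv2.imwrite(f'pics/{n}0.png',p['img'])
    print(n,p['vfov'],p['cx'],p['cy'],np.round(-np.array(p['R']).T@p['t'],3))
pickle.dump(d,open('d0.pkl','wb'))
cv2.imwrite('pics/both0.png',cv2.resize(np.vstack([d['scene']['img'],]),(800,600),interpolation=cv2.INTER_CUBIC))
cv2.imwrite('pics/side0b.png',cv2.resize(d['side']['img'],(800,600),interpolation=cv2.INTER_CUBIC))
E
```

```text
0.0 [ 0.16241058 -0.498796    0.23067535] [-3.10134389e+00 -4.92149471e-01  3.56282773e-04] 0.08536683356011653
scene 45.11419171539287 260.30737921149085 192.7233371760002 [-0.169  0.447  1.349]
side 47.5834362168103 264.77552582673 193.5971851220619 [0.458 1.077 0.61 ]
wrist 64.23582311265722 252.19686335711526 195.91670939102795 [ 0.226 -0.479  0.373]
```

View pics/both0.png

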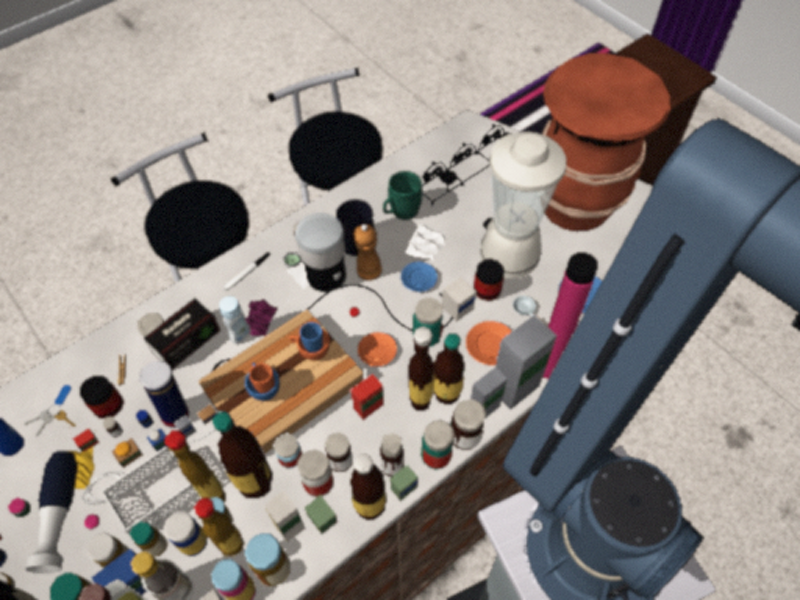

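View pics/side0b.png

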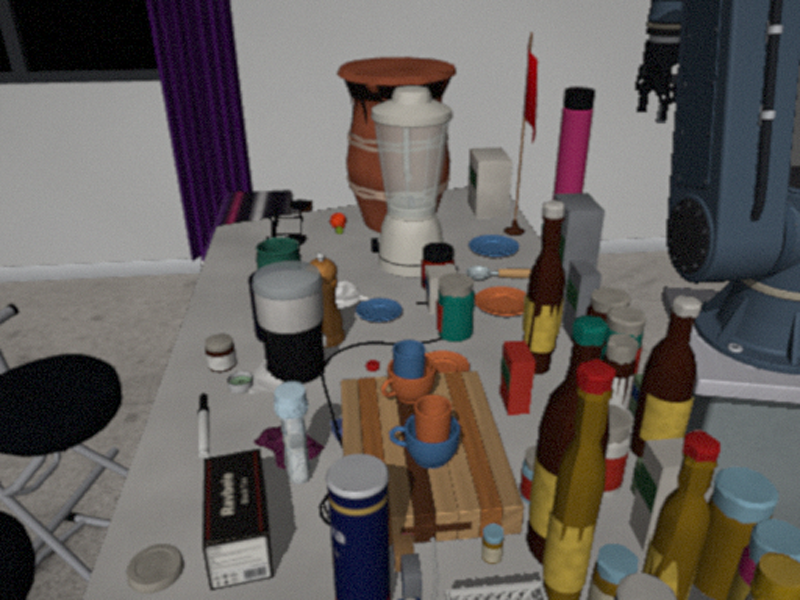

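The scene picture shows the blue tall cup in the terracotta wide cup at about (312,340), and the terracotta tall cup in the blue wide cup at (262,378). The saucers are blue (420,277), terracotta (378,348) and terracotta (490,342). The fourth, blue, shows only in the side view at (493,245).

```bash
cat > h.py <<'E'
import numpy as np,cv2
def cam(p): return p['img'].shape[0]/2/np.tan(np.radians(p['vfov'])/2),np.array(p['R']),np.array(p['t'])
def cast(p,uv,z):
    f,R,t=cam(p);uv=np.atleast_2d(uv).astype(float)
    d=np.c_[(uv[:,0]-p['cx'])/f,(uv[:,1]-p['cy'])/f,np.ones(len(uv))]@R
    c=-R.T@t
    return c+d*((z-c[2])/d[:,2])[:,None]
def proj(p,X):
    f,R,t=cam(p);c=np.atleast_2d(X)@R.T+t
    return np.c_[c[:,0]/c[:,2]*f+p['cx'],c[:,1]/c[:,2]*f+p['cy']]
def mask(p,col):
    h=cv2.cvtColor(p['img'],cv2.COLOR_BGR2HSV)
    lo,hi=((98,90,50),(118,255,255)) if col=='blue' else ((3,130,90),(14,255,255))
    return cv2.inRange(h,lo,hi)
def blobs(p,col,amin=60):
    n,l,s,c=cv2.connectedComponentsWithStats(mask(p,col))
    return [(s[i],c[i],(l==i).astype(np.uint8)) for i in range(1,n) if s[i][4]>=amin]
def circ(p,m,z):
    c=max(cv2.findContours(m,cv2.RETR_EXTERNAL,cv2.CHAIN_APPROX_NONE)[0],key=len)
    P=cast(p,c[:,0],z)[:,:2].astype(np.float32)
    (x,y),r=cv2.minEnclosingCircle((P*1000))
    return x,y,r
E
python3 - <<'E'
import pickle;from h import *
d=pickle.load(open('d0.pkl','rb'))
for n in ['scene','side']:
    for col in ['blue','terra']:
        for s,c,m in blobs(d[n],col):
            x,y,r=circ(d[n],m,.014)
            if r<150: print(n,col,s,c.round(),'z14: %.0f %.0f r%.0f'%(x,y,r))
ims=[]
p=d['scene'];i=p['img'][180:270,140:340];a=cv2.resize(i,(800,360),interpolation=cv2.INTER_CUBIC)
cv2.imwrite('pics/m1.png',a)
E
```

```text
scene blue [257 168  23  18 323] [268. 177.] z14: 677 35 r40
scene blue [374 178  12  22  91] [379. 187.] z14: 471 -290 r48
scene blue [193 207  13  18 180] [199. 215.] z14: 629 314 r33
scene blue [157 238  21  17 100] [168. 249.] z14: 566 443 r36
scene blue [  0 269  14  22 217] [  5. 281.] z14: 665 936 r41
scene blue [ 60 352  29  23 336] [ 75. 365.] z14: 317 794 r40
scene terra [354 113  39  22 554] [372. 124.] z14: 738 -434 r75
scene terra [226 145  14  16 125] [233. 152.] z14: 829 110 r37
scene terra [299 206  28  27 507] [311. 218.] z14: 457 -30 r53
scene terra [131 208  81  47 900] [171. 232.] z14: 612 416 r138
scene terra [229 213  25  21 402] [241. 223.] z14: 542 196 r41
scene terra [157 229  71  51 642] [192. 254.] z14: 513 379 r128
side blue [300 151  32  13 333] [316. 157.] z14: 481 -279 r55
side blue [228 191  29  15 339] [242. 198.] z14: 674 37 r43
side blue [252 218  20  24 423] [261. 229.] z14: 594 184 r53
side blue [250 266  44  33 616] [273. 285.] z14: 538 372 r54
side blue [213 330  27  54 671] [227. 355.] z14: 597 575 r59
side terra [234 131  13  17 112] [241. 137.] z14: 772 -399 r82
side terra [211 136  10  10  75] [216. 141.] z14: 845 -371 r45
side terra [304 184  33  18 484] [320. 192.] z14: 452 -31 r55
side terra [323 217  20  45 251] [333. 236.] z14: 420 194 r94
side terra [229 242  17  53 570] [237. 267.] z14: 622 335 r91
side terra [387 292  14  22 116] [392. 302.] z14: 300 402 r36
```

View pics/m1.png

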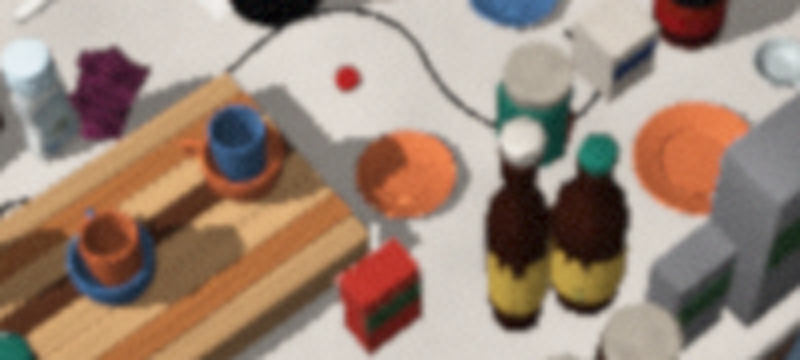

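The crop shows the blue tall rim at about crop (237,130), with the wide terracotta handle pointing left (190,147). The terracotta tall rim is at (109,233), and the blue handle shows at (88,212). The small terracotta saucer is at (407,173).

Run:
```python
import pickle;from h import *
d=pickle.load(open('d0.pkl','rb'));s=d['scene'];q=d['side']
c=lambda u,v:(140+u/4,180+v/4)
for n,uv,uv2,z in [('bt',c(237,128),(409*.64,348*.64),.119),('tt',c(109,230),(433*.64,403*.64),.119)]:
    print(n,cast(s,uv,z).round(3),cast(q,uv2,z).round(3))
print('handles t',cast(s,c(190,147),.08).round(3),cast(q,(388*.64,378*.64),.08).round(3))
print('handles b',cast(s,c(90,212),.08).round(3),cast(q,(397*.64,432*.64),.08).round(3))
from scipy.spatial.transform import Rotation as Ro
from station import bot
st=bot.get_state();R=Ro.from_rotvec(st['tcp_rot']).as_matrix();print(R.round(3))
w=d['wrist'];Rw=np.array(w['R']);print('cam in tool',(R.T@(-Rw.T@w['t']-st['eef_pos'])).round(3));print((Rw@R).round(3))
```

```text
bt [[0.576 0.318 0.119]] [[0.574 0.318 0.119]]
tt [[0.533 0.436 0.119]] [[0.528 0.433 0.119]]
handles t [[0.599 0.354 0.08 ]] [[0.6   0.336 0.08 ]]
handles b [[0.576 0.444 0.08 ]] [[0.569 0.444 0.08 ]]
[[ 0.951  0.31  -0.   ]
 [ 0.31  -0.951  0.001]
 [-0.    -0.001 -1.   ]]
cam in tool [ 0.067  0.001 -0.142]
[[ 0.001  1.     0.   ]
 [-0.965  0.001 -0.264]
 [-0.264  0.     0.965]]
```

View pics/wrist0.png

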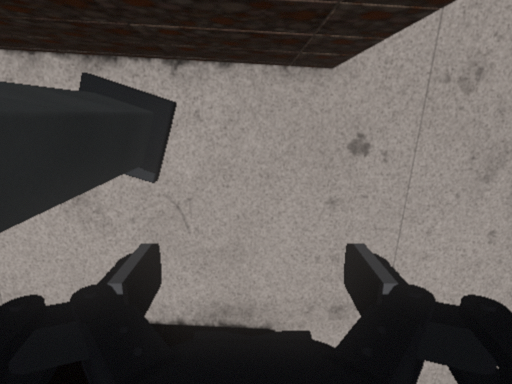

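The wrist view shows only the floor, with the open fingers at columns 160 and 345. Image up is tool +x. Now lifting clear and turning the yaw to 0.

Emit:
send_rows(
  delta_pos=[
    [0, 0, -0.2],
    [0, 0, -0.4],
    [0, 0, -0.6],
    [0, 0, -0.8],
    [0.1, 0, -1],
    [0.2, 0, -1],
    [0.3, 0, -1],
    [0.4, 0, -1],
    [0.4, 0, -1],
    [0.4, 0, -1],
  ],
  turn=[
    [0, 0, 0.02],
    [0, 0, 0.04],
    [0, 0, 0.08],
    [0, 0, 0.12],
    [0, 0, 0.16],
    [0, 0, 0.2],
    [0, 0, 0.2],
    [0, 0, 0.2],
    [0, 0, 0.2],
    [0, 0, 0.2],
  ],
  hand=0,
)

```text
time_s: 1.4
eef_pos: [0.2385, -0.4744, 0.4312]
tcp_rot: [-3.141, -0.002, 0.001]
wrist_force: [-0.4, 0.2, -0.5]
finger_gap: 0.0854
grip_force: 0.0
```

Emit:
send_rows(
  delta_pos=[
    [0, 0, -0.25],
    [0.1, -0.2, -0.35],
    [0.3, -0.4, -0.35],
    [0.5, -0.6, -0.35],
    [0.7, -0.8, -0.35],
    [0.9, -1, -0.35],
    [0.9, -1, -0.35],
    [0.9, -1, -0.35],
    [0.9, -1, -0.35],
    [0.9, -1, -0.35],
  ],
  turn=[
    [0, 0, 0],
    [0, 0, 0],
    [0, 0, 0],
    [0, 0, 0],
    [0, 0, 0],
    [0, 0, 0],
    [0, 0, 0],
    [0, 0, 0],
    [0, 0, 0],
    [0, 0, 0],
  ],
)

```text
time_s: 2.65
eef_pos: [0.4177, -0.2752, 0.5015]
tcp_rot: [3.141, -0.002, 0.0]
wrist_force: [0.1, 0.1, 0.3]
finger_gap: 0.0855
grip_force: 0.0
```

Emit:
send_rows(
  delta_pos=[
    [0, -0.1, 0],
    [0.1, -0.25, 0],
    [0.2, -0.4, 0],
    [0.3, -0.55, 0],
    [0.4, -0.7, 0],
    [0.4, -0.85, 0],
    [0.4, -1, 0],
    [0.4, -1, 0],
    [0.4, -1, 0],
    [0.4, -1, 0],
  ],
  turn=[
    [0, 0, 0],
    [0, 0, 0],
    [0, 0, 0],
    [0, 0, 0],
    [0, 0, 0],
    [0, 0, 0],
    [0, 0, 0],
    [0, 0, 0],
    [0, 0, 0],
    [0, 0, 0],
  ],
)

```text
time_s: 3.9
eef_pos: [0.4982, -0.0749, 0.5013]
tcp_rot: [3.142, -0.0, 0.0]
wrist_force: [0.2, -0.4, -1.3]
finger_gap: 0.0856
grip_force: 0.0
```

```bash
cat > look.py <<'E'
import sys,pickle;from h import *
from station import bot,vision
k=sys.argv[1];p=vision.snapshot('wrist');pickle.dump(p,open(f'{k}.pkl','wb'))
cv2.imwrite(f'pics/{k}.png',p['img'])
for col in ['blue','terra']:
    for s,c,m in blobs(p,col,300):
        print(col,s,c.round(),'z14: %.0f %.0f r%.0f'%circ(p,m,.014))
E
python3 look.py a1
```

```text
blue [ 172   29   43   46 1573] [193.  52.] z14: 675 37 r41
blue [  0  91  39  28 476] [ 16. 105.] z14: 579 385 r39
blue [ 325  127   52   51 2115] [350. 152.] z14: 486 -277 r53
terra [ 441    0   40   59 1538] [459.  24.] z14: 718 -460 r53
terra [490   0  22  33 514] [503.  13.] z14: 736 -532 r36
terra [   0   61   55   67 1112] [27. 84.] z14: 602 355 r72
terra [  97  103   41   42 1321] [117. 124.] z14: 542 196 r41
terra [   0  129   82   36 1151] [ 40. 146.] z14: 497 362 r92
terra [ 205  141   52   51 2048] [231. 166.] z14: 456 -30 r53
```

View pics/a1.png

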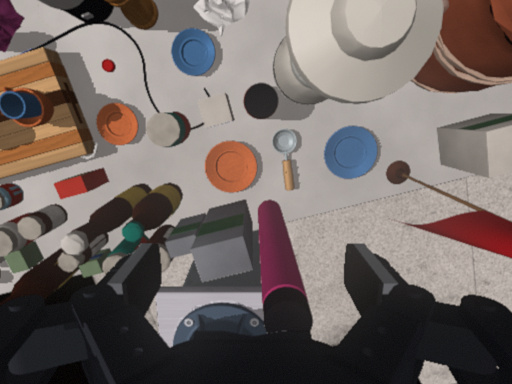

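Emit:
send_rows(
  delta_pos=[
    [0, -0.1, 0],
    [0, -0.25, 0],
    [0, -0.4, 0],
    [0, -0.55, 0],
    [0, -0.7, 0],
    [0, -0.85, 0],
    [0, -1, 0],
    [0, -1, 0],
    [0, -1, 0],
    [0, -1, 0],
  ],
  turn=[
    [0, 0, 0],
    [0, 0, 0],
    [0, 0, 0],
    [0, 0, 0],
    [0, 0, 0],
    [0, 0, 0],
    [0, 0, 0],
    [0, 0, 0],
    [0, 0, 0],
    [0, 0, 0],
  ],
)

```text
time_s: 5.2
eef_pos: [0.504, 0.0597, 0.5014]
tcp_rot: [-3.089, -0.137, 0.007]
wrist_force: [-1.0, 0.7, 0.4]
finger_gap: 0.0854
grip_force: 0.0
```

Emit:
send_rows(
  delta_pos=[
    [0.05, -0.1, 0],
    [0.1, -0.25, 0],
    [0.15, -0.4, 0],
    [0.2, -0.55, 0],
    [0.2, -0.7, 0.1],
    [0.2, -0.85, 0.25],
    [0.2, -1, 0.4],
    [0.2, -1, 0.6],
    [0.2, -1, 0.75],
    [0.2, -1, 0.75],
  ],
  turn=[
    [0, 0, 0],
    [0, 0, 0],
    [0, 0, 0],
    [0, 0, 0],
    [0, 0, 0],
    [0, 0, 0],
    [0, 0, 0],
    [0, 0, 0],
    [0, 0, 0],
    [0, 0, 0],
  ],
)

```text
time_s: 6.45
eef_pos: [0.549, 0.1304, 0.3846]
tcp_rot: [-3.032, -0.275, 0.022]
wrist_force: [0.7, -0.1, 0.8]
finger_gap: 0.0853
grip_force: 0.0
```

```bash
python3 look.py a2
```

```text
blue [ 323   55   54   56 2383] [350.  83.] z14: 675 37 r41
blue [ 48  97  47  56 678] [ 75. 123.] z14: 526 491 r49
blue [121  98  43  34 947] [140. 114.] z14: 566 360 r37
blue [ 471  207   41   59 1965] [494. 238.] z14: 486 -275 r53
terra [  20   65  163   76 3293] [111.  87.] z14: 608 437 r142
terra [ 29 113  39  37 424] [ 49. 129.] z14: 511 528 r37
terra [ 211  125   48   48 1817] [234. 148.] z14: 543 196 r41
terra [  39  148  155   26 2313] [117. 161.] z14: 481 404 r143
terra [ 323  194   63   57 2744] [354. 221.] z14: 457 -30 r54
```

View pics/a2.png

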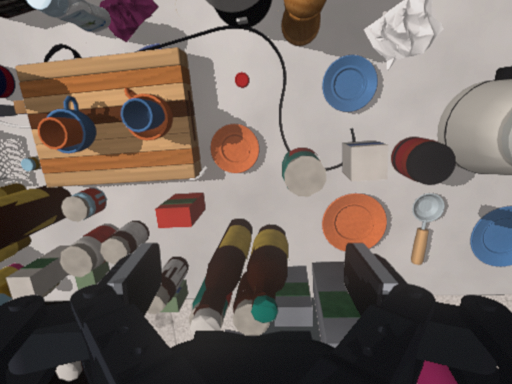

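View a2 shows the saucers agreeing across all views. The terracotta tall rim is at about (55,131) with the blue handle at (70,103). The blue tall rim is at about (138,113) with the terracotta handle at (130,93). The yaw lag is the joint 6 limit (q6 = π+q1−yaw), so I'll use yaw 90°.

Emit:
send_rows(
  delta_pos=[
    [0, 0, 0],
    [0, 0, 0],
    [0, 0, 0],
    [0, 0, 0],
    [0, 0, 0],
    [0, 0, 0],
    [0, 0, 0],
    [0, 0, 0],
    [0, 0, 0],
    [0, 0, 0],
  ],
  turn=[
    [0, 0, -0.1],
    [0, 0, -0.2],
    [0, 0, -0.3],
    [0, 0, -0.4],
    [0, 0, -0.5],
    [0, 0, -0.6],
    [0, 0, -0.7],
    [0, 0, -0.8],
    [0, 0, -0.88],
    [0, 0, -0.88],
  ],
)

```text
time_s: 7.75
eef_pos: [0.5495, 0.1307, 0.3863]
tcp_rot: [-2.171, -2.153, -0.079]
wrist_force: [-0.7, -0.1, 0.3]
finger_gap: 0.0855
grip_force: 0.0
```

Run:
```python
import pickle;from h import *
from station import bot
from scipy.spatial.transform import Rotation as Ro
s=bot.get_state();R=Ro.from_rotvec(s['tcp_rot']).as_matrix()
print(s['q'],s['eef_pos'],np.degrees(np.arctan2(R[1,0],R[0,0])))
p=pickle.load(open('d0.pkl','rb'));a=pickle.load(open('a2.pkl','rb'));sc=p['scene'];q=p['side']
k=.64
print('mill base scene',cast(sc,(368*k,270*k),.0),'top',cast(sc,(367*k,230*k),.16),'side',cast(q,(333*k,340*k),0))
print('jar',cast(a,(436,162),.082), cast(sc,(489*k,266*k),.082))
print('teal top',cast(a,(304,172),.08),'paper',cast(a,(365,160),.04))
for n,uv in [('bt',(142,113)),('tt',(56,131))]: print(n,cast(a,uv,.119))
```

```text
[0.18049559 0.31912657 0.48945814 1.74513029 0.09760281 1.75919109] [0.54950371 0.13066503 0.38626088] 89.4754402711033
mill base scene [[0.74775542 0.12999465 0.        ]] top [[0.73509995 0.12935888 0.16      ]] side [[0.73303888 0.12832133 0.        ]]
jar [[ 0.58885569 -0.09292998  0.082     ]] [[ 0.59279007 -0.09277826  0.082     ]]
teal top [[0.53877653 0.08078371 0.08      ]] paper [[ 0.56862943 -0.01066355  0.04      ]]
bt [[0.58110616 0.31225599 0.119     ]]
tt [[0.53423078 0.43297157 0.119     ]]
```

```bash
cat > go.py <<'E'
import sys,numpy as np
from station import bot
from scipy.spatial.transform import Rotation as Ro
x,y,z,yaw=map(float,sys.argv[1:5]);s=bot.get_state()
R=Ro.from_rotvec(s['tcp_rot']);T=Ro.from_euler('z',yaw,degrees=True)*Ro.from_euler('x',180,degrees=True)
print('at',np.round(s['eef_pos'],4),'d',np.round(R.inv().apply(np.array([x,y,z])-s['eef_pos'])/.2,3),'turn',np.round((R.inv()*T).as_rotvec()/(np.pi/2),3),'q1,q6',np.round([s['q'][0],s['q'][5]],2),'t',s['time_s'])
E
python3 go.py .56 .32 .28 90
```

```text
at [0.5495 0.1307 0.3863] d [0.892 0.058 0.618] turn [-0.014 -0.061 -0.005] q1,q6 [0.18 1.76] t 7.75
```

Emit:
send_rows(
  delta_pos=[
    [0.1, 0, 0],
    [0.22, 0.01, 0],
    [0.34, 0.02, 0.05],
    [0.46, 0.03, 0.15],
    [0.58, 0.04, 0.25],
    [0.7, 0.05, 0.35],
    [0.82, 0.06, 0.45],
    [0.89, 0.06, 0.55],
    [0.89, 0.06, 0.62],
    [0.89, 0.06, 0.62],
  ],
  turn=[
    [-0.014, -0.061, -0.005],
    [-0.014, -0.061, -0.005],
    [-0.014, -0.061, -0.005],
    [-0.014, -0.061, -0.005],
    [-0.014, -0.061, -0.005],
    [-0.014, -0.061, -0.005],
    [-0.014, -0.061, -0.005],
    [-0.014, -0.061, -0.005],
    [-0.014, -0.061, -0.005],
    [-0.014, -0.061, -0.005],
  ],
)

```text
time_s: 9.0
eef_pos: [0.5597, 0.3194, 0.2778]
tcp_rot: [-2.221, -2.222, 0.004]
wrist_force: [0.2, -0.3, -0.0]
finger_gap: 0.0854
grip_force: 0.0
```

```bash
python3 look.py a3; python3 go.py .577 .318 .18 90
```

```text
blue [ 191   16   83   71 1339] [231.  56.] z14: 535 456 r50
blue [249 155  42  44 717] [269. 180.] z14: 583 301 r31
blue [303 318  47  30 879] [327. 331.] z14: 675 57 r36
terra [ 147    0   86  216 4703] [190. 103.] z14: 482 382 r138
terra [ 236    0   92  202 5251] [290. 107.] z14: 590 389 r123
terra [ 195   23   50   54 1065] [221.  53.] z14: 520 458 r30
terra [ 213  221   56   52 2298] [240. 246.] z14: 542 198 r41
at [0.56   0.3193 0.2789] d [-0.006  0.085  0.495] turn [-0.     0.001  0.   ] q1,q6 [0.52 2.09] t 9.05
```

View pics/a3.png

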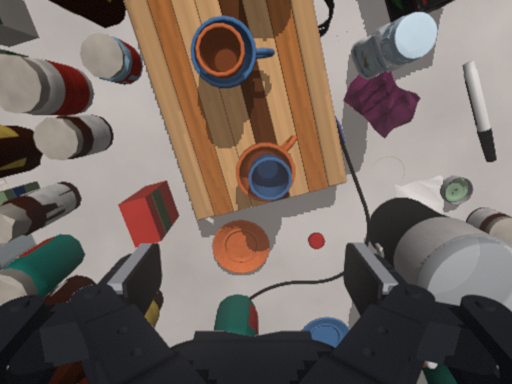

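View a3 shows the blue tall rim at (269.5,179) in the terracotta wide rim at (267,170), handle tip (294,143). The terracotta tall rim is at (222,49) in the blue wide rim at (222,51), handle tip (270,54).

Run:
```python
import pickle;from h import *
a=pickle.load(open('a3.pkl','rb'))
for s,c,m in blobs(a,'blue',300)[:2]+[blobs(a,'terra',300)[2]]: print(c.round(),np.round(circ(a,m,.119)),np.round(circ(a,m,.09)))
for n,uv,z in [('bt',(269.5,179),.119),('tt',(222,49),.119),('tw',(267,170),.09),('bw',(222,51),.09),('th',(293,143),.078),('bh',(272,54),.078)]: print(n,cast(a,uv,z).round(4))
```

```text
[231.  56.] [541. 438.  37.] [539. 443.  41.]
[269. 180.] [577. 323.  23.] [579. 317.  25.]
[221.  53.] [530. 440.  22.] [527. 445.  25.]
bt [[0.577  0.3207 0.119 ]]
tt [[0.5322 0.4402 0.119 ]]
tw [[0.5757 0.3244 0.09  ]]
bw [[0.5295 0.4436 0.09  ]]
th [[0.6046 0.3525 0.078 ]]
bh [[0.5797 0.443  0.078 ]]
```

Emit:
send_rows(
  delta_pos=[
    [0, 0.04, 0.05],
    [0, 0.08, 0.15],
    [0, 0.085, 0.3],
    [0, 0.085, 0.45],
    [0, 0.085, 0.6],
    [0, 0.085, 0.7],
    [0, 0.085, 0.8],
    [0, 0.085, 0.87],
    [0, 0.085, 0.92],
    [0, 0.085, 0.92],
  ],
  turn=[
    [0, 0, 0],
    [0, 0, 0],
    [0, 0, 0],
    [0, 0, 0],
    [0, 0, 0],
    [0, 0, 0],
    [0, 0, 0],
    [0, 0, 0],
    [0, 0, 0],
    [0, 0, 0],
  ],
  hand=0,
)

```text
time_s: 10.3
eef_pos: [0.577, 0.3194, 0.0945]
tcp_rot: [2.221, 2.222, -0.002]
wrist_force: [-0.3, 0.8, -0.0]
finger_gap: 0.0854
grip_force: 0.0
```

```bash
python3 look.py a4; python3 go.py .577 .320 .09 90
```

```text
blue [  72    0  148   60 3321] [157.  33.] z14: 509 455 r47
blue [ 202  200  101  113 7991] [252. 259.] z14: 577 272 r50
terra [   42     0   151   298 11073] [118. 140.] z14: 484 349 r114
terra [ 76   0  80  17 790] [115.   7.] z14: 489 455 r25
terra [  183     0   182   279 18307] [288. 144.] z14: 579 354 r109
terra [223  45  20  25 377] [232.  57.] z14: 564 421 r9
terra [ 69 229  35  48 641] [ 85. 253.] z14: 449 277 r21
terra [ 165  295   95   52 2678] [206. 320.] z14: 543 199 r41
at [0.5773 0.3196 0.0952] d [ 0.002 -0.001  0.026] turn [-0.  0.  0.] q1,q6 [0.51 2.08] t 10.35
```

View pics/a4.png

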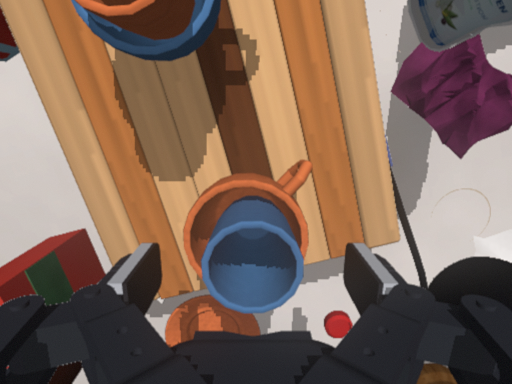

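The blue tall rim, centred at (252,265), sits midway between the open fingers. Closing on it now.

Emit:
send_rows(
  delta_pos=[
    [0, 0, 0.03],
    [0, 0, 0.04],
    [0, 0, 0.04],
    [0, 0, 0.04],
    [0, 0, 0.04],
    [0, 0, 0.04],
    [0, 0, 0.04],
    [0, 0, 0.04],
    [0, 0, 0.04],
    [0, 0, 0.04],
  ],
  turn=[
    [0, 0, 0],
    [0, 0, 0],
    [0, 0, 0],
    [0, 0, 0],
    [0, 0, 0],
    [0, 0, 0],
    [0, 0, 0],
    [0, 0, 0],
    [0, 0, 0],
    [0, 0, 0],
  ],
  hand=1,
)

```text
time_s: 11.6
eef_pos: [0.5788, 0.3201, 0.0883]
tcp_rot: [2.219, 2.221, 0.005]
wrist_force: [5.1, -0.3, 5.5]
finger_gap: 0.0429
grip_force: 62.8
```

Emit:
send_rows(
  delta_pos=[
    [0, 0, -0.03],
    [0, 0, -0.07],
    [0, 0, -0.12],
    [0, 0, -0.2],
    [0, 0, -0.3],
    [0, 0, -0.42],
    [0, 0, -0.55],
    [0, 0, -0.68],
    [0, 0, -0.8],
    [0, 0, -0.8],
  ],
  turn=[
    [0, 0, 0],
    [0, 0, 0],
    [0, 0, 0],
    [0, 0, 0],
    [0, 0, 0],
    [0, 0, 0],
    [0, 0, 0],
    [0, 0, 0],
    [0, 0, 0],
    [0, 0, 0],
  ],
)

```text
time_s: 12.85
eef_pos: [0.5779, 0.3202, 0.2497]
tcp_rot: [2.219, 2.222, 0.005]
wrist_force: [-0.3, 0.1, -1.3]
finger_gap: 0.043
grip_force: 61.0
```

Emit:
send_rows(
  delta_pos=[
    [-0.05, 0, 0],
    [-0.15, 0, 0],
    [-0.27, 0, 0],
    [-0.4, 0, 0],
    [-0.53, 0, 0],
    [-0.66, 0, 0],
    [-0.8, 0, 0],
    [-0.9, 0, 0],
    [-1, 0, 0],
    [-1, 0, 0],
  ],
  turn=[
    [0, 0, 0],
    [0, 0, -0.1],
    [0, 0, -0.2],
    [0, 0, -0.3],
    [0, 0, -0.4],
    [0, 0, -0.5],
    [0, 0, -0.6],
    [0, 0, -0.7],
    [0, 0, -0.8],
    [0, 0, -0.9],
  ],
)

```text
time_s: 14.1
eef_pos: [0.5765, 0.1176, 0.2459]
tcp_rot: [-0.24, -3.13, 0.002]
wrist_force: [0.2, -0.1, -1.5]
finger_gap: 0.0431
grip_force: 61.0
```

```bash
python3 go.py .675 .037 .15 180;python3 - <<'E'
from station import bot,vision;import cv2
p=vision.snapshot('side');cv2.imwrite('pics/s1.png',cv2.resize(p['img'][60:330,120:420],(750,675))[:600])
E
```

```text
at [0.5765 0.1176 0.2459] d [-0.549 -0.322  0.479] turn [-0.001 -0.001 -0.097] q1,q6 [0.2  0.35] t 14.1
```

View pics/s1.png

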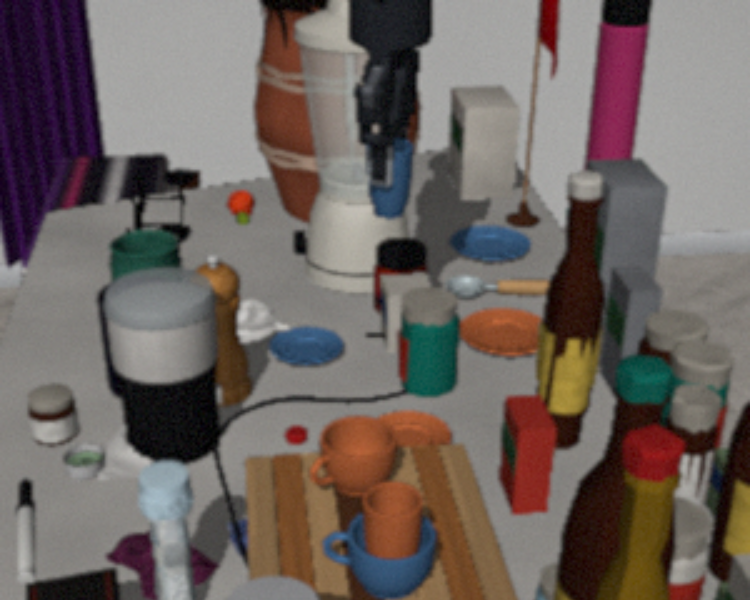

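The side view shows the blue tall cup held upright in the gripper and the terracotta wide cup undisturbed on the board. Moving to the small blue saucer.

Emit:
send_rows(
  delta_pos=[
    [0, -0.08, 0],
    [0, -0.17, 0],
    [-0.05, -0.26, 0],
    [-0.12, -0.322, 0],
    [-0.22, -0.322, 0.08],
    [-0.34, -0.322, 0.18],
    [-0.46, -0.322, 0.3],
    [-0.549, -0.322, 0.42],
    [-0.55, -0.322, 0.479],
    [-0.55, -0.322, 0.479],
  ],
  turn=[
    [0, 0, -0.05],
    [0, 0, -0.097],
    [0, 0, -0.097],
    [0, 0, -0.097],
    [0, 0, -0.097],
    [0, 0, -0.097],
    [0, 0, -0.097],
    [0, 0, -0.097],
    [0, 0, -0.097],
    [0, 0, -0.097],
  ],
)

```text
time_s: 15.4
eef_pos: [0.6752, 0.0386, 0.1502]
tcp_rot: [-0.008, -3.139, 0.001]
wrist_force: [-0.3, 1.0, -0.9]
finger_gap: 0.0426
grip_force: 61.0
```

```bash
python3 look.py a5; python3 go.py .676 .037 .044 180
```

```text
blue [  199   142   107   182 14459] [252. 237.] z14: 729 36 r95
terra [ 394    0  101   82 6914] [442.  36.] z14: 543 196 r41
terra [ 85  36  37  82 712] [111.  80.] z14: 579 -95 r33
at [0.6756 0.0388 0.1515] d [-0.003 -0.009  0.537] turn [-0.    -0.001 -0.003] q1,q6 [0.06 0.06] t 15.45
```

View pics/a5.png

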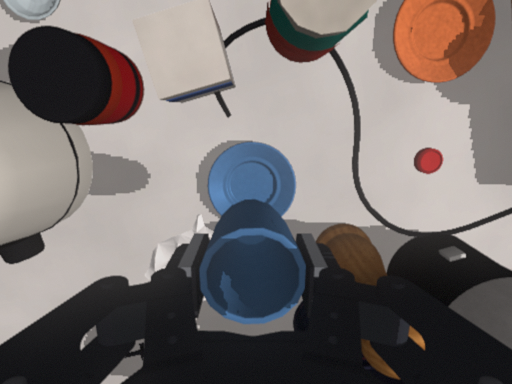

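The cup at column 253 lines up with the saucer at column 252, and nothing is in the way. Lowering.

Emit:
send_rows(
  delta_pos=[
    [0, -0.008, 0.07],
    [0, -0.008, 0.15],
    [0, -0.008, 0.25],
    [0, -0.008, 0.34],
    [0, -0.008, 0.42],
    [0, -0.008, 0.47],
    [0, -0.008, 0.5],
    [0, -0.008, 0.515],
    [0, -0.008, 0.525],
    [0, -0.008, 0.53],
  ],
  turn=[
    [0, 0, 0],
    [0, 0, 0],
    [0, 0, 0],
    [0, 0, 0],
    [0, 0, 0],
    [0, 0, 0],
    [0, 0, 0],
    [0, 0, 0],
    [0, 0, 0],
    [0, 0, 0],
  ],
)

```text
time_s: 16.7
eef_pos: [0.6761, 0.0373, 0.0456]
tcp_rot: [0.006, 3.141, -0.001]
wrist_force: [0.2, -0.2, -0.6]
finger_gap: 0.0426
grip_force: 61.1
```

Emit:
send_rows(
  delta_pos=[
    [0, 0, 0.002],
    [0, 0, 0.004],
    [0, 0, 0.006],
    [0, 0, 0.008],
    [0, 0, 0.01],
    [0, 0, 0.011],
    [0, 0, 0.012],
    [0, 0, 0.012],
    [0, 0, 0.012],
    [0, 0, 0.012],
  ],
  turn=[
    [0, 0, 0],
    [0, 0, 0],
    [0, 0, 0],
    [0, 0, 0],
    [0, 0, 0],
    [0, 0, 0],
    [0, 0, 0],
    [0, 0, 0],
    [0, 0, 0],
    [0, 0, 0],
  ],
)

```text
time_s: 17.95
eef_pos: [0.6759, 0.0372, 0.043]
tcp_rot: [-0.006, -3.141, 0.001]
wrist_force: [-0.1, -0.2, -0.6]
finger_gap: 0.043
grip_force: 61.1
```

Emit:
send_rows(
  delta_pos=[
    [0, 0, 0.001],
    [0, 0, 0.002],
    [0, 0, 0.003],
    [0, 0, 0.004],
    [0, 0, 0.005],
    [0, 0, 0.006],
    [0, 0, 0.007],
    [0, 0, 0.008],
    [0, 0, 0.008],
    [0, 0, 0.008],
  ],
  turn=[
    [0, 0, 0],
    [0, 0, 0],
    [0, 0, 0],
    [0, 0, 0],
    [0, 0, 0],
    [0, 0, 0],
    [0, 0, 0],
    [0, 0, 0],
    [0, 0, 0],
    [0, 0, 0],
  ],
)

```text
time_s: 19.2
eef_pos: [0.6762, 0.0372, 0.042]
tcp_rot: [0.006, 3.141, -0.001]
wrist_force: [-0.6, -0.1, 6.5]
finger_gap: 0.043
grip_force: 61.6
```

Emit:
send_rows(
  delta_pos=[
    [0, 0, 0],
    [0, 0, 0],
    [0, 0, 0],
    [0, 0, 0],
    [0, 0, 0],
    [0, 0, 0],
    [0, 0, -0.03],
    [0, 0, -0.08],
    [0, 0, -0.15],
    [0, 0, -0.25],
  ],
  turn=[
    [0, 0, 0],
    [0, 0, 0],
    [0, 0, 0],
    [0, 0, 0],
    [0, 0, 0],
    [0, 0, 0],
    [0, 0, 0],
    [0, 0, 0],
    [0, 0, 0],
    [0, 0, 0],
  ],
  hand=0.25,
)

```text
time_s: 20.45
eef_pos: [0.6759, 0.0373, 0.0925]
tcp_rot: [-0.006, -3.141, 0.001]
wrist_force: [0.5, -0.3, 0.1]
finger_gap: 0.0636
grip_force: 0.0
```

Emit:
send_rows(
  delta_pos=[
    [0, 0, -0.1],
    [0, 0, -0.22],
    [0, 0, -0.34],
    [0, 0, -0.46],
    [0.1, 0, -0.6],
    [0.2, 0.1, -0.7],
    [0.35, 0.2, -0.8],
    [0.5, 0.3, -0.85],
    [0.5, 0.45, -0.85],
    [0.5, 0.55, -0.85],
  ],
  turn=[
    [0, 0, 0],
    [0, 0, 0],
    [0, 0, 0],
    [0, 0, 0],
    [0, 0, 0.05],
    [0, 0, 0.15],
    [0, 0, 0.25],
    [0, 0, 0.35],
    [0, 0, 0.45],
    [0, 0, 0.55],
  ],
  hand=0,
)

```text
time_s: 21.7
eef_pos: [0.5761, 0.1489, 0.2632]
tcp_rot: [1.327, 2.846, 0.001]
wrist_force: [-0.2, -0.0, -0.4]
finger_gap: 0.0852
grip_force: 0.0
```

```bash
python3 go.py .555 .34 .25 90
```

```text
at [0.5761 0.1489 0.2632] d [0.8   0.534 0.066] turn [0.001 0.    0.445] q1,q6 [0.25 1.13] t 21.7
```

Emit:
send_rows(
  delta_pos=[
    [0.05, 0.03, 0],
    [0.15, 0.1, 0],
    [0.28, 0.18, 0],
    [0.42, 0.27, 0],
    [0.55, 0.36, 0],
    [0.68, 0.45, 0],
    [0.8, 0.53, 0.05],
    [0.8, 0.53, 0.066],
    [0.8, 0.53, 0.066],
    [0.8, 0.53, 0.066],
  ],
  turn=[
    [0, 0, 0.05],
    [0, 0, 0.12],
    [0, 0, 0.2],
    [0, 0, 0.3],
    [0, 0, 0.4],
    [0, 0, 0.445],
    [0, 0, 0.445],
    [0, 0, 0.445],
    [0, 0, 0.445],
    [0, 0, 0.445],
  ],
)

```text
time_s: 22.95
eef_pos: [0.5541, 0.3375, 0.2488]
tcp_rot: [2.218, 2.224, 0.0]
wrist_force: [1.0, 0.7, 1.2]
finger_gap: 0.0855
grip_force: 0.0
```

```bash
python3 go.py .532 .437 .14 90
```

```text
at [0.5541 0.3375 0.2488] d [ 0.498 -0.109  0.544] turn [0.    0.    0.002] q1,q6 [0.55 2.12] t 22.95
```

Emit:
send_rows(
  delta_pos=[
    [0.08, -0.02, 0],
    [0.2, -0.05, 0],
    [0.35, -0.08, 0],
    [0.5, -0.11, 0.05],
    [0.5, -0.11, 0.15],
    [0.5, -0.11, 0.27],
    [0.5, -0.11, 0.4],
    [0.5, -0.11, 0.5],
    [0.5, -0.11, 0.54],
    [0.5, -0.11, 0.54],
  ],
  turn=[
    [0, 0, 0],
    [0, 0, 0],
    [0, 0, 0],
    [0, 0, 0],
    [0, 0, 0],
    [0, 0, 0],
    [0, 0, 0],
    [0, 0, 0],
    [0, 0, 0],
    [0, 0, 0],
  ],
)

```text
time_s: 24.2
eef_pos: [0.5309, 0.439, 0.1397]
tcp_rot: [2.216, 2.227, -0.002]
wrist_force: [-0.1, -0.8, -0.7]
finger_gap: 0.0852
grip_force: 0.0
```

```bash
python3 look.py a6; python3 go.py .532 .437 .087 90
```

```text
blue [ 203  158  122   79 1497] [266. 189.] z14: 541 419 r56
terra [ 297   43   70  232 6576] [332. 146.] z14: 605 456 r104
terra [ 233   63   55  109 2485] [256. 111.] z14: 539 497 r47
terra [  133    90   227   254 15305] [233. 235.] z14: 527 395 r154
terra [ 88 157  40  28 334] [114. 168.] z14: 403 457 r18
at [0.5313 0.439  0.1404] d [-0.01   0.003  0.267] turn [0.    0.    0.003] q1,q6 [0.69 2.26] t 24.25
```

View pics/a6.png

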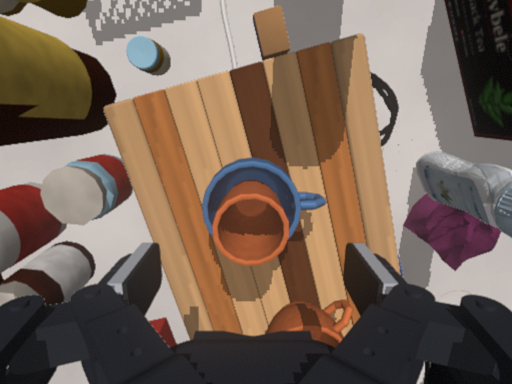

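Run:
```python
import pickle;from h import *
a=pickle.load(open('a6.pkl','rb'))
for n,uv,z in [('tt',(251,224),.119),('bw',(252,204),.09),('bh',(320,201),.078)]: print(n,cast(a,uv,z).round(4))
a=pickle.load(open('a4.pkl','rb'))
for n,uv,z in [('tw',(246,234),.09),('th',(306,166),.078)]: print(n,cast(a,uv,z).round(4))
```

```text
tt [[0.5304 0.4442 0.119 ]]
bw [[0.5309 0.4472 0.09  ]]
bh [[0.578 0.446 0.078]]
tw [[0.574  0.3252 0.09  ]]
th [[0.6053 0.3585 0.078 ]]
```

The terracotta tall rim is at (251,223), between the fingers. Descending onto it and gripping.

Emit:
send_rows(
  delta_pos=[
    [0.018, 0, 0.02],
    [0.018, 0, 0.06],
    [0.018, 0, 0.1],
    [0.018, 0, 0.14],
    [0.018, 0, 0.18],
    [0.018, 0, 0.21],
    [0.018, 0, 0.24],
    [0.018, 0, 0.255],
    [0.018, 0, 0.26],
    [0.018, 0, 0.26],
  ],
  turn=[
    [0, 0, 0],
    [0, 0, 0],
    [0, 0, 0],
    [0, 0, 0],
    [0, 0, 0],
    [0, 0, 0],
    [0, 0, 0],
    [0, 0, 0],
    [0, 0, 0],
    [0, 0, 0],
  ],
)

```text
time_s: 25.5
eef_pos: [0.5314, 0.4419, 0.0881]
tcp_rot: [2.217, 2.226, -0.001]
wrist_force: [0.3, -0.7, 0.7]
finger_gap: 0.0853
grip_force: 0.0
```

Emit:
send_rows(
  delta_pos=[
    [0, 0, 0],
    [0, 0, 0],
    [0, 0, 0],
    [0, 0, 0],
    [0, 0, 0],
    [0, 0, 0],
    [0, 0, 0],
    [0, 0, 0],
    [0, 0, 0],
    [0, 0, 0],
  ],
  turn=[
    [0, 0, 0],
    [0, 0, 0],
    [0, 0, 0],
    [0, 0, 0],
    [0, 0, 0],
    [0, 0, 0],
    [0, 0, 0],
    [0, 0, 0],
    [0, 0, 0],
    [0, 0, 0],
  ],
  hand=1,
)

```text
time_s: 26.75
eef_pos: [0.5312, 0.4419, 0.0885]
tcp_rot: [2.217, 2.226, -0.0]
wrist_force: [-3.5, -0.2, 5.6]
finger_gap: 0.0435
grip_force: 60.7
```

Emit:
send_rows(
  delta_pos=[
    [0, 0, -0.03],
    [0, 0, -0.07],
    [0, 0, -0.12],
    [0, 0, -0.2],
    [0, 0, -0.3],
    [0, 0, -0.42],
    [0, 0, -0.55],
    [0, 0, -0.68],
    [-0.1, 0, -0.7],
    [-0.2, 0, -0.7],
  ],
  turn=[
    [0, 0, 0],
    [0, 0, 0],
    [0, 0, 0],
    [0, 0, 0],
    [0, 0, 0],
    [0, 0, 0],
    [0, 0, 0],
    [0, 0, 0],
    [0, 0, 0],
    [0, 0, 0],
  ],
)

```text
time_s: 28.0
eef_pos: [0.5315, 0.4007, 0.2283]
tcp_rot: [2.216, 2.226, -0.0]
wrist_force: [0.1, 0.2, -0.2]
finger_gap: 0.0434
grip_force: 61.0
```

```bash
python3 look.py a7; python3 go.py .5425 .194 .15 90
```

```text
blue [ 216  102   89   73 3192] [253. 142.] z14: 541 437 r51
terra [  162    20   194   316 20968] [264. 206.] z14: 559 365 r197
terra [ 237   35   34   71 1357] [254.  67.] z14: 536 509 r37
at [0.5314 0.3981 0.2283] d [-1.02   0.053  0.394] turn [-0.     0.001  0.002] q1,q6 [0.64 2.21] t 28.05
```

View pics/a7.png

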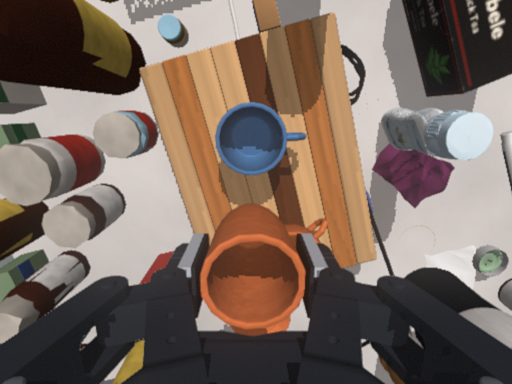

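The cup is held upright. The blue wide cup is left undisturbed at (252,138), with its handle at +x (305,136). Moving to the small terracotta saucer.

Emit:
send_rows(
  delta_pos=[
    [-0.06, 0, 0],
    [-0.18, 0.01, 0],
    [-0.32, 0.02, 0],
    [-0.46, 0.03, 0],
    [-0.6, 0.04, 0],
    [-0.75, 0.055, 0.05],
    [-0.88, 0.055, 0.12],
    [-1, 0.055, 0.2],
    [-1, 0.055, 0.3],
    [-1, 0.055, 0.39],
  ],
  turn=[
    [0, 0, 0],
    [0, 0, 0],
    [0, 0, 0],
    [0, 0, 0],
    [0, 0, 0],
    [0, 0, 0],
    [0, 0, 0],
    [0, 0, 0],
    [0, 0, 0],
    [0, 0, 0],
  ],
)

```text
time_s: 29.3
eef_pos: [0.5429, 0.2009, 0.1493]
tcp_rot: [2.218, 2.225, -0.002]
wrist_force: [0.1, -0.0, -1.3]
finger_gap: 0.0434
grip_force: 61.1
```

```bash
python3 look.py a8; python3 go.py .5425 .1955 .0455 90
```

```text
blue [362 339  43  45 805] [379. 365.] z14: 689 2 r40
terra [ 175    0   67  128 4277] [209.  60.] z14: 507 307 r53
terra [ 249    0  152   85 8152] [327.  39.] z14: 605 325 r69
terra [  199   146   107   183 12940] [251. 238.] z14: 542 141 r97
at [0.5419 0.2007 0.1469] d [-0.025  0.005  0.507] turn [-0.002  0.001  0.002] q1,q6 [0.35 1.92] t 29.35
```

View pics/a8.png

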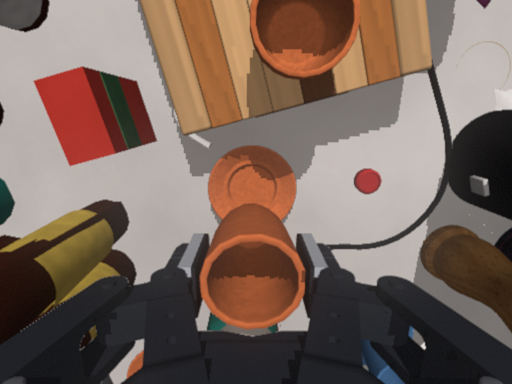

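The cup and saucer are aligned, both at column 252. Lowering.

Emit:
send_rows(
  delta_pos=[
    [-0.025, 0.005, 0.05],
    [-0.025, 0.005, 0.13],
    [-0.025, 0.005, 0.22],
    [-0.025, 0.005, 0.31],
    [-0.025, 0.005, 0.39],
    [-0.025, 0.005, 0.44],
    [-0.025, 0.005, 0.475],
    [-0.025, 0.005, 0.49],
    [-0.025, 0.005, 0.5],
    [-0.025, 0.005, 0.505],
  ],
  turn=[
    [0, 0, 0],
    [0, 0, 0],
    [0, 0, 0],
    [0, 0, 0],
    [0, 0, 0],
    [0, 0, 0],
    [0, 0, 0],
    [0, 0, 0],
    [0, 0, 0],
    [0, 0, 0],
  ],
)

```text
time_s: 30.6
eef_pos: [0.5445, 0.1969, 0.0493]
tcp_rot: [2.217, 2.225, -0.0]
wrist_force: [0.4, 0.0, -1.2]
finger_gap: 0.0436
grip_force: 61.1
```

Emit:
send_rows(
  delta_pos=[
    [0, 0, 0.002],
    [0, 0, 0.004],
    [0, 0, 0.006],
    [0, 0, 0.008],
    [0, 0, 0.01],
    [0, 0, 0.012],
    [0, 0, 0.014],
    [0, 0, 0.016],
    [0, 0, 0.018],
    [0, 0, 0.018],
  ],
  turn=[
    [0, 0, 0],
    [0, 0, 0],
    [0, 0, 0],
    [0, 0, 0],
    [0, 0, 0],
    [0, 0, 0],
    [0, 0, 0],
    [0, 0, 0],
    [0, 0, 0],
    [0, 0, 0],
  ],
)

```text
time_s: 31.85
eef_pos: [0.5443, 0.1968, 0.0454]
tcp_rot: [2.217, 2.226, -0.001]
wrist_force: [-0.2, -0.3, -1.1]
finger_gap: 0.0431
grip_force: 61.1
```

Emit:
send_rows(
  delta_pos=[
    [-0.003, -0.008, 0],
    [-0.003, -0.008, 0.003],
    [-0.003, -0.008, 0.006],
    [-0.003, -0.008, 0.008],
    [-0.003, -0.008, 0.01],
    [-0.003, -0.008, 0.012],
    [-0.003, -0.008, 0.014],
    [-0.003, -0.008, 0.016],
    [-0.003, -0.008, 0.018],
    [-0.003, -0.008, 0.018],
  ],
  turn=[
    [0, 0, 0],
    [0, 0, 0],
    [0, 0, 0],
    [0, 0, 0],
    [0, 0, 0],
    [0, 0, 0],
    [0, 0, 0],
    [0, 0, 0],
    [0, 0, 0],
    [0, 0, 0],
  ],
)

```text
time_s: 33.1
eef_pos: [0.5427, 0.1963, 0.0425]
tcp_rot: [2.217, 2.226, -0.0]
wrist_force: [-2.2, -0.6, 5.6]
finger_gap: 0.043
grip_force: 61.8
```

Emit:
send_rows(
  delta_pos=[
    [0, 0, 0],
    [0, 0, 0],
    [0, 0, 0],
    [0, 0, 0],
    [0, 0, 0],
    [0, 0, 0],
    [0, 0, -0.03],
    [0, 0, -0.08],
    [0, 0, -0.15],
    [0, 0, -0.25],
  ],
  turn=[
    [0, 0, 0],
    [0, 0, 0],
    [0, 0, 0],
    [0, 0, 0],
    [0, 0, 0],
    [0, 0, 0],
    [0, 0, 0],
    [0, 0, 0],
    [0, 0, 0],
    [0, 0, 0],
  ],
  hand=0.25,
)

```text
time_s: 34.35
eef_pos: [0.5427, 0.1962, 0.093]
tcp_rot: [2.217, 2.226, -0.001]
wrist_force: [-0.1, -0.2, -0.2]
finger_gap: 0.064
grip_force: 0.0
```

Emit:
send_rows(
  delta_pos=[
    [0, 0, -0.1],
    [0, 0, -0.2],
    [0, 0, -0.3],
    [0.1, 0, -0.38],
    [0.2, 0.05, -0.4],
    [0.35, 0.1, -0.4],
    [0.5, 0.16, -0.4],
    [0.6, 0.16, -0.4],
    [0.6, 0.16, -0.4],
    [0.6, 0.16, -0.4],
  ],
  turn=[
    [0, 0, 0],
    [0, 0, 0],
    [0, 0, 0.1],
    [0, 0, 0.2],
    [0, 0, 0.3],
    [0, 0, 0.4],
    [0, 0, 0.5],
    [0, 0, 0.5],
    [0, 0, 0.5],
    [0, 0, 0.5],
  ],
  hand=0,
)

```text
time_s: 35.6
eef_pos: [0.5738, 0.3158, 0.1721]
tcp_rot: [2.898, 1.211, -0.001]
wrist_force: [0.6, -0.3, -0.1]
finger_gap: 0.0855
grip_force: 0.0
```

```bash
python3 look.py a9; python3 go.py .575 .323 .13 45
```

```text
blue [  38   66  102  101 7282] [ 90. 118.] z14: 514 468 r57
blue [ 454  258   58   54 2054] [487. 282.] z14: 675 41 r40
terra [  47    0  288  165 9031] [200.  76.] z14: 608 420 r142
terra [   0  113  262  160 6838] [130. 197.] z14: 476 387 r145
terra [ 173  120  117  118 6494] [242. 185.] z14: 559 334 r71
terra [ 270  241   74   90 3996] [310. 277.] z14: 537 182 r58
terra [172 275  50  41 856] [198. 293.] z14: 441 263 r32
at [0.5739 0.3156 0.1721] d [ 0.03  -0.022  0.211] turn [0.    0.001 0.003] q1,q6 [0.5  2.85] t 35.65
```

View pics/a9.png

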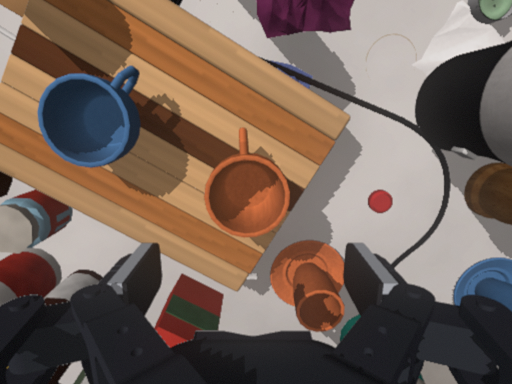

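View a9 shows the terracotta wide rim at (247,195) with its handle tip at (243,130), and the terracotta tall cup standing on its saucer at (320,300). The pictures I may view are used up, so I measure by mask from here.

Run:
```python
import pickle;from h import *
a=pickle.load(open('a9.pkl','rb'))
for n,uv,z in [('tw',(247,195),.09),('th',(243,131),.079),('bw',(88,119),.09),('bh',(134,71),.079)]: print(n,cast(a,uv,z).round(4))
for s,c,m in blobs(a,'blue',300)[:1]+[b for b in blobs(a,'terra',300) if abs(b[1][0]-242)<3]:
    m2=cv2.morphologyEx(m,cv2.MORPH_CLOSE,np.ones((25,25)))
    m2=cv2.morphologyEx(m2,cv2.MORPH_OPEN,cv2.getStructuringElement(cv2.MORPH_ELLIPSE,(31,31)))
    c=max(cv2.findContours(m2,0,1)[0],key=len);e=cv2.fitEllipse(c);print(e,cast(a,e[0],.09),circ(a,m2,.09))
```

```text
tw [[0.5755 0.3223 0.09  ]]
th [[0.6063 0.3578 0.079 ]]
bw [[0.5346 0.4412 0.09  ]]
bh [[0.5806 0.4424 0.079 ]]
((89.19007873535156, 117.5381088256836), (94.22605895996094, 102.13679504394531), 86.62555694580078) [[0.53599012 0.44126054 0.09      ]] (537.7506103515625, 441.4623718261719, 38.7812614440918)
((243.98751831054688, 189.64173889160156), (81.05335235595703, 103.49076080322266), 151.72628784179688) [[0.57682942 0.32688379 0.09      ]] (576.5762329101562, 328.86273193359375, 40.91538619995117)
```

```bash
python3 go.py .5755 .3225 .054 48
```

```text
at [0.5739 0.3156 0.1721] d [ 0.031 -0.019  0.591] turn [ 0.     0.001 -0.03 ] q1,q6 [0.5  2.85] t 35.65
```

Emit:
send_rows(
  delta_pos=[
    [0.03, -0.019, 0.03],
    [0.031, -0.019, 0.1],
    [0.031, -0.019, 0.19],
    [0.031, -0.019, 0.28],
    [0.031, -0.019, 0.37],
    [0.031, -0.019, 0.45],
    [0.031, -0.019, 0.52],
    [0.031, -0.019, 0.56],
    [0.031, -0.019, 0.59],
    [0.031, -0.019, 0.59],
  ],
  turn=[
    [0, 0, -0.02],
    [0, 0, -0.03],
    [0, 0, -0.03],
    [0, 0, -0.03],
    [0, 0, -0.03],
    [0, 0, -0.03],
    [0, 0, -0.03],
    [0, 0, -0.03],
    [0, 0, -0.03],
    [0, 0, -0.03],
  ],
)

```text
time_s: 36.9
eef_pos: [0.5758, 0.3234, 0.0536]
tcp_rot: [2.87, 1.276, -0.001]
wrist_force: [0.9, -0.1, 0.3]
finger_gap: 0.0856
grip_force: 0.0
```

```bash
cat > fing.py <<'E'
# tool-frame rim outline of the cup at the gripper: mask pixels cast on plane z, in tool axes (mm)
import sys;from h import *
from station import bot,vision
from scipy.spatial.transform import Rotation as Ro
col,z=sys.argv[1],float(sys.argv[2]);p=vision.snapshot('wrist');s=bot.get_state()
cv2.imwrite('pics/f_%.1f.png'%s['time_s'],p['img'])
R=Ro.from_rotvec(s['tcp_rot'])
m=mask(p,col);v,u=np.nonzero(m);P=R.inv().apply(cast(p,np.c_[u,v],z)-s['eef_pos'])*1000
k=(abs(P[:,0])<60)&(abs(P[:,1])<45)
P=P[k]
for x0 in range(-40,60,10):
    r=P[(P[:,0]>=x0)&(P[:,0]<x0+10)]
    if len(r)>20: print(x0,'y %.0f..%.0f n%d'%(*np.percentile(r[:,1],[1,99]),len(r)))
print(s['eef_pos'],s['wrist_force'])
E
python3 fing.py terra .09
```

```text
-30 y -37..38 n701
-20 y -41..39 n3152
-10 y -39..31 n3412
0 y -31..31 n3411
10 y -28..29 n3528
20 y -22..23 n2853
30 y -32..45 n3478
40 y -38..44 n4407
50 y -41..39 n3644
[0.57602784 0.32351156 0.05402838] [ 0.03935852 -0.56719326  0.08384547]
```

The rim outline is centred between the fingers to about 1 mm. Gripping.

Emit:
send_rows(
  delta_pos=[
    [0, 0, 0],
    [0, 0, 0],
    [0, 0, 0],
    [0, 0, 0],
    [0, 0, 0],
    [0, 0, 0],
    [0, 0, 0],
    [0, 0, 0],
    [0, 0, 0],
    [0, 0, 0],
  ],
  turn=[
    [0, 0, 0],
    [0, 0, 0],
    [0, 0, 0],
    [0, 0, 0],
    [0, 0, 0],
    [0, 0, 0],
    [0, 0, 0],
    [0, 0, 0],
    [0, 0, 0],
    [0, 0, 0],
  ],
  hand=1,
)

```text
time_s: 38.2
eef_pos: [0.5761, 0.3237, 0.0551]
tcp_rot: [2.871, 1.276, 0.002]
wrist_force: [-2.4, -0.7, 5.8]
finger_gap: 0.0644
grip_force: 65.4
```

Emit:
send_rows(
  delta_pos=[
    [0, 0, -0.02],
    [0, 0, -0.05],
    [0, 0, -0.09],
    [0, 0, -0.14],
    [0, 0, -0.22],
    [0, 0, -0.32],
    [0, 0, -0.44],
    [0, 0, -0.56],
    [0, 0, -0.68],
    [0, 0, -0.75],
  ],
  turn=[
    [0, 0, 0],
    [0, 0, 0],
    [0, 0, 0],
    [0, 0, 0],
    [0, 0, 0],
    [0, 0, 0],
    [0, 0, 0],
    [0, 0, 0],
    [0, 0, 0],
    [0, 0, 0],
  ],
)

```text
time_s: 39.45
eef_pos: [0.5763, 0.3237, 0.2061]
tcp_rot: [2.871, 1.276, 0.003]
wrist_force: [0.2, 0.0, -2.3]
finger_gap: 0.0642
grip_force: 66.5
```

```bash
python3 fing.py terra .239; python3 go.py .53 .16 .22 90; python3 go.py .53 .16 .22 130
```

```text
-30 y -28..28 n400
-20 y -31..31 n2303
-10 y -31..32 n2825
0 y -30..31 n3281
10 y -27..28 n3210
20 y -31..21 n3005
30 y -44..16 n2419
40 y -45..24 n1736
50 y -21..26 n2141
[0.57669786 0.32391127 0.20733477] [ 0.45016486  0.42483057 -0.23518437]
at [0.5767 0.3239 0.2073] d [-0.765  0.376 -0.065] turn [ 0.002 -0.001 -0.467] q1,q6 [0.51 2.82] t 39.5
at [0.5767 0.3239 0.2073] d [-0.765  0.376 -0.065] turn [ 0.002 -0.001 -0.912] q1,q6 [0.51 2.82] t 39.5
```

Run:
```python
import pickle;from h import *
d=pickle.load(open('d0.pkl','rb'));s=d['scene'];q=d['side'];k=.64
for n,uv in [('big box left-bottom',(498,398)),('front',(512,403)),('right',(553,372)),('small box front',(492,412)),('small l',(474,403))]: print(n,cast(s,(uv[0]*k,uv[1]*k),0).round(3))
a=pickle.load(open('a1.pkl','rb'));b=pickle.load(open('a2.pkl','rb'))
for n,p,uv in [('a1 big box top-left',a,(208,216)),('a1 big front',a,(246,201)),('a1 small',a,(192,226)),('a2 small far',b,(280,275)),('a2 big far L',b,(313,262)),('a2 big far R',b,(365,262))]:
    print(n,cast(p,uv,0).round(3),cast(p,uv,.1).round(3))
print('white box top/bot',cast(b,(345,143),.05),cast(b,(388,180),.05),cast(b,(388,140),.05))
```

```text
big box left-bottom [[0.339 0.013 0.   ]]
front [[ 0.318 -0.008  0.   ]]
right [[ 0.344 -0.12   0.   ]]
small box front [[0.317 0.039 0.   ]]
small l [[0.35  0.063 0.   ]]
a1 big box top-left [[0.343 0.023 0.   ]] [[0.378 0.007 0.1  ]]
a1 big front [[ 0.378 -0.062  0.   ]] [[ 0.407 -0.064  0.1  ]]
a1 small [[0.319 0.059 0.   ]] [[0.358 0.038 0.1  ]]
a2 small far [[0.32  0.072 0.   ]] [[0.377 0.083 0.1  ]]
a2 big far L [[0.361 0.018 0.   ]] [[0.41  0.039 0.1  ]]
a2 big far R [[ 0.383 -0.074  0.   ]] [[ 0.428 -0.035  0.1  ]]
white box top/bot [[0.58873044 0.02784323 0.05      ]] [[ 0.54663008 -0.04973139  0.05      ]] [[ 0.60479572 -0.03198855  0.05      ]]
```

Emit:
send_rows(
  delta_pos=[
    [-0.04, 0.02, -0.02],
    [-0.12, 0.06, -0.05],
    [-0.22, 0.1, -0.065],
    [-0.32, 0.15, -0.065],
    [-0.43, 0.2, -0.065],
    [-0.54, 0.26, -0.065],
    [-0.65, 0.32, -0.065],
    [-0.765, 0.376, -0.065],
    [-0.765, 0.376, -0.065],
    [-0.765, 0.376, -0.065],
  ],
  turn=[
    [0, 0, -0.04],
    [0, 0, -0.1],
    [0, 0, -0.17],
    [0, 0, -0.24],
    [0, 0, -0.3],
    [0, 0, -0.36],
    [0, 0, -0.42],
    [0, 0, -0.467],
    [0, 0, -0.467],
    [0, 0, -0.467],
  ],
)

```text
time_s: 40.75
eef_pos: [0.5294, 0.1598, 0.2169]
tcp_rot: [2.223, 2.219, -0.001]
wrist_force: [0.7, 0.5, -2.3]
finger_gap: 0.0645
grip_force: 66.6
```

```bash
python3 go.py .458 -.029 .12 90
```

```text
at [0.5294 0.1598 0.2169] d [-0.945 -0.355  0.485] turn [-0.     0.    -0.001] q1,q6 [0.29 1.87] t 40.75
```

Emit:
send_rows(
  delta_pos=[
    [-0.08, 0, 0],
    [-0.22, -0.03, 0],
    [-0.36, -0.07, 0],
    [-0.5, -0.12, 0],
    [-0.65, -0.2, 0],
    [-0.8, -0.28, 0.05],
    [-0.945, -0.363, 0.15],
    [-0.945, -0.363, 0.28],
    [-0.945, -0.363, 0.4],
    [-0.945, -0.363, 0.48],
  ],
  turn=[
    [0, 0, 0],
    [0, 0, 0],
    [0, 0, 0],
    [0, 0, 0],
    [0, 0, 0],
    [0, 0, 0],
    [0, 0, 0],
    [0, 0, 0],
    [0, 0, 0],
    [0, 0, 0],
  ],
)

```text
time_s: 42.0
eef_pos: [0.4561, -0.0298, 0.12]
tcp_rot: [-2.222, -2.22, 0.002]
wrist_force: [-1.3, -1.0, -2.2]
finger_gap: 0.0647
grip_force: 66.7
```

```bash
cat > sauc.py <<'E'
# check saucer centre from its rim edge ahead of the held cup: boundary points cast on z=.014, least-squares circle
import sys;from h import *
from scipy.optimize import least_squares
from station import bot,vision
col,X,Y,r=sys.argv[1],*map(float,sys.argv[2:5]);p=vision.snapshot('wrist')
m=mask(p,col);e=cv2.morphologyEx(m,cv2.MORPH_GRADIENT,np.ones((3,3)));v,u=np.nonzero(e)
P=cast(p,np.c_[u,v],.014)[:,:2]*1000
D=np.hypot(*(P-[X,Y]).T);P=P[abs(D-r)<6]
f=least_squares(lambda c:np.hypot(*(P-c[:2]).T)-c[2],[X,Y,r],loss='soft_l1')
print(len(P),f.x.round(1))
E
python3 sauc.py terra 456 -30 55; python3 go.py .4565 -.029 .02 90
```

```text
739 [455.3 -29.7  53.9]
at [ 0.4553 -0.0296  0.1185] d [0.003 0.008 0.492] turn [-0.002  0.    -0.001] q1,q6 [-0.06  1.51] t 42.05
```

The saucer centre is confirmed at (455.5, −29.7) mm. Lowering the cup.

Emit:
send_rows(
  delta_pos=[
    [0.003, 0.003, 0.05],
    [0.003, 0.003, 0.12],
    [0.003, 0.003, 0.2],
    [0.003, 0.003, 0.28],
    [0.003, 0.003, 0.35],
    [0.003, 0.003, 0.41],
    [0.003, 0.003, 0.44],
    [0.003, 0.003, 0.46],
    [0.003, 0.003, 0.475],
    [0.003, 0.003, 0.48],
  ],
  turn=[
    [0, 0, 0],
    [0, 0, 0],
    [0, 0, 0],
    [0, 0, 0],
    [0, 0, 0],
    [0, 0, 0],
    [0, 0, 0],
    [0, 0, 0],
    [0, 0, 0],
    [0, 0, 0],
  ],
)

```text
time_s: 43.3
eef_pos: [0.4572, -0.0289, 0.0251]
tcp_rot: [2.222, 2.22, -0.001]
wrist_force: [0.5, -0.2, -2.0]
finger_gap: 0.0641
grip_force: 66.9
```

```bash
python3 go.py .456 -.029 .0155 90
```

```text
at [ 0.4572 -0.0289  0.0251] d [-0.    -0.006  0.048] turn [ 0.  0. -0.] q1,q6 [-0.06  1.51] t 43.3
```

Emit:
send_rows(
  delta_pos=[
    [0, -0.005, 0.005],
    [0, -0.005, 0.01],
    [0, -0.005, 0.016],
    [0, -0.005, 0.022],
    [0, -0.005, 0.028],
    [0, -0.005, 0.033],
    [0, -0.005, 0.037],
    [0, -0.005, 0.041],
    [0, -0.005, 0.044],
    [0, -0.005, 0.044],
  ],
  turn=[
    [0, 0, 0],
    [0, 0, 0],
    [0, 0, 0],
    [0, 0, 0],
    [0, 0, 0],
    [0, 0, 0],
    [0, 0, 0],
    [0, 0, 0],
    [0, 0, 0],
    [0, 0, 0],
  ],
)

```text
time_s: 44.55
eef_pos: [0.4561, -0.0289, 0.0162]
tcp_rot: [2.222, 2.22, -0.001]
wrist_force: [-0.3, 0.0, -3.2]
finger_gap: 0.0641
grip_force: 66.9
```

Emit:
send_rows(
  delta_pos=[
    [0, 0, 0.001],
    [0, 0, 0.002],
    [0, 0, 0.003],
    [0, 0, 0.004],
    [0, 0, 0.005],
    [0, 0, 0.006],
    [0, 0, 0.007],
    [0, 0, 0.008],
    [0, 0, 0.009],
    [0, 0, 0.009],
  ],
  turn=[
    [0, 0, 0],
    [0, 0, 0],
    [0, 0, 0],
    [0, 0, 0],
    [0, 0, 0],
    [0, 0, 0],
    [0, 0, 0],
    [0, 0, 0],
    [0, 0, 0],
    [0, 0, 0],
  ],
)

```text
time_s: 45.8
eef_pos: [0.4562, -0.029, 0.016]
tcp_rot: [2.221, 2.22, 0.0]
wrist_force: [-6.9, 0.2, 25.2]
finger_gap: 0.065
grip_force: 69.0
```

Contact is firm, so I open and rise.

Emit:
send_rows(
  delta_pos=[
    [0, 0, -0.006],
    [0, 0, -0.006],
    [0, 0, -0.006],
    [0, 0, -0.006],
    [0, 0, -0.006],
    [0, 0, -0.006],
    [0, 0, -0.02],
    [0, 0, -0.06],
    [0, 0, -0.12],
    [0, 0, -0.2],
  ],
  turn=[
    [0, 0, 0],
    [0, 0, 0],
    [0, 0, 0],
    [0, 0, 0],
    [0, 0, 0],
    [0, 0, 0],
    [0, 0, 0],
    [0, 0, 0],
    [0, 0, 0],
    [0, 0, 0],
  ],
  hand=0,
)

```text
time_s: 47.05
eef_pos: [0.4561, -0.0289, 0.0554]
tcp_rot: [2.222, 2.22, -0.001]
wrist_force: [0.7, -0.2, -0.0]
finger_gap: 0.0853
grip_force: 0.0
```

Emit:
send_rows(
  delta_pos=[
    [0, 0, -0.1],
    [0, 0, -0.22],
    [0, 0, -0.36],
    [0.05, 0.02, -0.5],
    [0.15, 0.06, -0.64],
    [0.28, 0.12, -0.75],
    [0.42, 0.2, -0.8],
    [0.56, 0.28, -0.8],
    [0.7, 0.36, -0.8],
    [0.84, 0.36, -0.8],
  ],
  turn=[
    [0, 0, 0],
    [0, 0, 0],
    [0, 0, 0],
    [0, 0, -0.1],
    [0, 0, -0.2],
    [0, 0, -0.3],
    [0, 0, -0.4],
    [0, 0, -0.5],
    [0, 0, -0.6],
    [0, 0, -0.7],
  ],
)

```text
time_s: 48.3
eef_pos: [0.529, 0.1401, 0.2151]
tcp_rot: [0.727, 3.056, -0.0]
wrist_force: [0.9, -0.4, -0.0]
finger_gap: 0.0858
grip_force: 0.0
```

```bash
python3 go.py .54 .33 .23 181;  python3 - <<'E'
from h import *
from station import vision
from scipy.optimize import least_squares
for n in ['side','scene']:
    p=vision.snapshot(n)
    for col in ['blue','terra']:
        for s,c,m in blobs(p,col,150): print(n,col,s,c.round(),'z14: %.0f %.0f r%.0f'%circ(p,m,.014))
E
```

```text
at [0.529  0.1401 0.2151] d [ 0.378  0.872 -0.075] turn [-0.     0.001 -0.308] q1,q6 [0.26 0.73] t 48.3
side blue [301 151  31  13 323] [316. 157.] z14: 480 -279 r55
side blue [228 175  29  31 556] [242. 192.] z14: 680 -15 r92
side blue [ 250  263   44   36 1067] [275. 280.] z14: 537 369 r57
side blue [213 328  28  56 818] [227. 356.] z14: 599 573 r63
side terra [217  37  62  19 889] [249.  46.] z14: 1056 -2268 r376
side terra [227  66  13  23 200] [233.  79.] z14: 965 -1324 r250
side terra [223  93  22  29 402] [234. 107.] z14: 868 -788 r211
side terra [234 128  13  20 160] [240. 136.] z14: 770 -416 r97
side terra [304 174  33  28 642] [321. 189.] z14: 458 -63 r86
side terra [ 267  201   55  142 1800] [296. 266.] z14: 512 282 r250
side terra [229 242  17  53 562] [237. 268.] z14: 622 335 r91
scene blue [157 235  21  21 338] [168. 245.] z14: 569 442 r39
scene blue [  0 269  14  22 216] [  5. 281.] z14: 665 936 r41
scene blue [ 26 292  10  31 150] [ 30. 309.] z14: 540 874 r46
scene blue [ 60 352  29  23 336] [ 75. 365.] z14: 317 794 r40
scene terra [ 348   34   82   73 3962] [388.  65.] z14: 966 -667 r218
scene terra [131 203  73  52 573] [167. 228.] z14: 625 420 r136
scene terra [229 209  24  25 433] [241. 222.] z14: 550 195 r47
scene terra [178 214  35  23 232] [196. 225.] z14: 597 337 r62
scene terra [157 229  70  51 614] [192. 254.] z14: 508 379 r127
```

Emit:
send_rows(
  delta_pos=[
    [0.03, 0.06, -0.02],
    [0.08, 0.18, -0.05],
    [0.13, 0.3, -0.075],
    [0.18, 0.42, -0.075],
    [0.24, 0.56, -0.075],
    [0.3, 0.7, -0.075],
    [0.378, 0.872, -0.075],
    [0.378, 0.872, -0.075],
    [0.378, 0.872, -0.075],
    [0.378, 0.872, -0.075],
  ],
  turn=[
    [0, 0, -0.05],
    [0, 0, -0.1],
    [0, 0, -0.15],
    [0, 0, -0.2],
    [0, 0, -0.25],
    [0, 0, -0.308],
    [0, 0, -0.308],
    [0, 0, -0.308],
    [0, 0, -0.308],
    [0, 0, -0.308],
  ],
)

```text
time_s: 49.65
eef_pos: [0.5402, 0.3277, 0.2297]
tcp_rot: [0.016, -3.142, 0.001]
wrist_force: [0.2, 0.5, 0.2]
finger_gap: 0.0851
grip_force: 0.0
```

```bash
python3 go.py .532 .442 .15 181
```

```text
at [0.5402 0.3277 0.2297] d [0.035 0.572 0.398] turn [-0.    -0.    -0.005] q1,q6 [0.55 0.54] t 49.65
```

Emit:
send_rows(
  delta_pos=[
    [0.01, 0.1, 0],
    [0.02, 0.25, 0],
    [0.03, 0.4, 0],
    [0.035, 0.57, 0.05],
    [0.035, 0.57, 0.13],
    [0.035, 0.57, 0.22],
    [0.035, 0.57, 0.3],
    [0.035, 0.57, 0.36],
    [0.035, 0.57, 0.398],
    [0.035, 0.57, 0.398],
  ],
  turn=[
    [0, 0, 0],
    [0, 0, 0],
    [0, 0, 0],
    [0, 0, 0],
    [0, 0, 0],
    [0, 0, 0],
    [0, 0, 0],
    [0, 0, 0],
    [0, 0, 0],
    [0, 0, 0],
  ],
)

```text
time_s: 50.9
eef_pos: [0.5318, 0.4425, 0.1492]
tcp_rot: [0.018, -3.141, 0.002]
wrist_force: [-0.2, -0.0, 0.9]
finger_gap: 0.0855
grip_force: 0.0
```

```bash
python3 fing.py blue .09
python3 - <<'E'
import glob,os
from h import *
from station import vision
from scipy.optimize import least_squares
p=vision.snapshot('wrist');m=mask(p,'blue')
cs=[c[:,0] for c in cv2.findContours(m,0,1)[0] if len(c)>40]
n,l,s,c=cv2.connectedComponentsWithStats(m)
for i in range(1,n):
    if s[i][4]>300: print(s[i],c[i])
v,u=np.nonzero(cv2.morphologyEx(m,cv2.MORPH_GRADIENT,np.ones((3,3))))
P=cast(p,np.c_[u,v],.09)[:,:2]*1000
X=np.array([532,442.])
for it in range(3):
    Q=P[abs(np.hypot(*(P-X).T)-33)<(7,5,4)[it]]
    f=least_squares(lambda c:np.hypot(*(Q-c).T)-33,X,loss='soft_l1');X=f.x
    print(len(Q),X.round(1))
E
python3 go.py .532 .442 .054 181
```

```text
-40 y -0..4 n76
-30 y -20..21 n368
-20 y -28..28 n954
-10 y -31..31 n1094
0 y -31..32 n1186
10 y -29..30 n1049
20 y -24..25 n809
30 y -15..15 n234
[0.53191949 0.44269961 0.14978392] [ 1.03068717 -0.26209059 -0.85474457]
[ 208  162   93  106 5689] [250.37669186 206.92916154]
[474 173  38  32 777] [497.05019305 188.61389961]
1261 [530.5 441.5]
1079 [530.  441.9]
926 [529.8 442.3]
at [0.532  0.4428 0.1501] d [ 0.    -0.004  0.481] turn [-0.     0.    -0.004] q1,q6 [0.69 0.68] t 51.0
```

Emit:
send_rows(
  delta_pos=[
    [0.007, 0, 0.04],
    [0.007, 0, 0.1],
    [0.007, 0, 0.17],
    [0.007, 0, 0.25],
    [0.007, 0, 0.33],
    [0.007, 0, 0.4],
    [0.007, 0, 0.44],
    [0.007, 0, 0.47],
    [0.007, 0, 0.48],
    [0.007, 0, 0.48],
  ],
  turn=[
    [0, 0, 0],
    [0, 0, 0],
    [0, 0, 0],
    [0, 0, 0],
    [0, 0, 0],
    [0, 0, 0],
    [0, 0, 0],
    [0, 0, 0],
    [0, 0, 0],
    [0, 0, 0],
  ],
)

```text
time_s: 52.25
eef_pos: [0.5305, 0.4428, 0.0538]
tcp_rot: [-0.019, 3.142, -0.001]
wrist_force: [-0.9, 0.6, 0.3]
finger_gap: 0.0852
grip_force: 0.0
```

Emit:
send_rows(
  delta_pos=[
    [0, 0, 0],
    [0, 0, 0],
    [0, 0, 0],
    [0, 0, 0],
    [0, 0, 0],
    [0, 0, 0],
    [0, 0, 0],
    [0, 0, 0],
    [0, 0, 0],
    [0, 0, 0],
  ],
  turn=[
    [0, 0, 0],
    [0, 0, 0],
    [0, 0, 0],
    [0, 0, 0],
    [0, 0, 0],
    [0, 0, 0],
    [0, 0, 0],
    [0, 0, 0],
    [0, 0, 0],
    [0, 0, 0],
  ],
  hand=1,
)

```text
time_s: 53.5
eef_pos: [0.5307, 0.443, 0.0548]
tcp_rot: [-0.019, 3.141, 0.001]
wrist_force: [-1.6, -1.4, 6.0]
finger_gap: 0.0642
grip_force: 65.5
```

Emit:
send_rows(
  delta_pos=[
    [0, 0, -0.02],
    [0, 0, -0.05],
    [0, 0, -0.09],
    [0, 0, -0.14],
    [0, 0, -0.22],
    [0, 0, -0.32],
    [0, 0, -0.44],
    [0, 0, -0.56],
    [0, 0, -0.7],
    [0, 0, -0.85],
  ],
  turn=[
    [0, 0, 0],
    [0, 0, 0],
    [0, 0, 0],
    [0, 0, 0],
    [0, 0, 0],
    [0, 0, 0],
    [0, 0, 0],
    [0, 0, 0],
    [0, 0, 0],
    [0, 0, 0],
  ],
)

```text
time_s: 54.75
eef_pos: [0.5303, 0.4426, 0.2255]
tcp_rot: [-0.019, 3.141, -0.0]
wrist_force: [0.7, -0.4, -1.7]
finger_gap: 0.0644
grip_force: 66.4
```

```bash
python3 fing.py blue .26;python3 go.py .54 .26 .25 150
```

```text
-30 y -10..7 n113
-20 y -29..27 n2798
-10 y -32..30 n3465
0 y -33..30 n3731
10 y -30..28 n3531
20 y -25..24 n2964
30 y -15..17 n794
[0.53126416 0.44344733 0.23001934] [-1.198322   -0.68619266  2.03946941]
at [0.5313 0.4434 0.23  ] d [-0.033 -0.917 -0.103] turn [0.003 0.002 0.341] q1,q6 [0.7  0.68] t 54.8
```

Emit:
send_rows(
  delta_pos=[
    [0, -0.04, -0.02],
    [0, -0.12, -0.06],
    [0, -0.22, -0.1],
    [-0.01, -0.33, -0.1],
    [-0.02, -0.44, -0.1],
    [-0.03, -0.56, -0.1],
    [-0.033, -0.68, -0.1],
    [-0.033, -0.8, -0.1],
    [-0.033, -0.917, -0.1],
    [-0.033, -0.917, -0.1],
  ],
  turn=[
    [0, 0, 0.03],
    [0, 0, 0.07],
    [0, 0, 0.11],
    [0, 0, 0.15],
    [0, 0, 0.19],
    [0, 0, 0.23],
    [0, 0, 0.27],
    [0, 0, 0.31],
    [0, 0, 0.341],
    [0, 0, 0.341],
  ],
)

```text
time_s: 56.05
eef_pos: [0.5393, 0.2573, 0.244]
tcp_rot: [0.819, 3.033, -0.001]
wrist_force: [-0.4, 0.2, -1.5]
finger_gap: 0.0644
grip_force: 66.5
```

```bash
python3 go.py .52 .08 .25 120
```

```text
at [0.5393 0.2573 0.244 ] d [-0.363 -0.815 -0.029] turn [-0.     0.     0.331] q1,q6 [0.45 0.97] t 56.05
```

Emit:
send_rows(
  delta_pos=[
    [-0.02, -0.04, -0.01],
    [-0.06, -0.12, -0.03],
    [-0.1, -0.22, -0.03],
    [-0.15, -0.33, -0.03],
    [-0.2, -0.45, -0.03],
    [-0.25, -0.57, -0.03],
    [-0.3, -0.69, -0.03],
    [-0.363, -0.815, -0.03],
    [-0.363, -0.815, -0.03],
    [-0.363, -0.815, -0.03],
  ],
  turn=[
    [0, 0, 0.03],
    [0, 0, 0.07],
    [0, 0, 0.12],
    [0, 0, 0.17],
    [0, 0, 0.22],
    [0, 0, 0.27],
    [0, 0, 0.3],
    [0, 0, 0.331],
    [0, 0, 0.331],
    [0, 0, 0.331],
  ],
)

```text
time_s: 57.3
eef_pos: [0.5206, 0.082, 0.25]
tcp_rot: [1.567, 2.723, -0.0]
wrist_force: [-1.0, 0.1, -1.2]
finger_gap: 0.0644
grip_force: 66.6
```

```bash
python3 go.py .485 -.09 .25 90
```

```text
at [0.5206 0.082  0.25  ] d [-0.654 -0.586  0.   ] turn [0.    0.    0.335] q1,q6 [0.16 1.2 ] t 57.3
```

Emit:
send_rows(
  delta_pos=[
    [-0.03, -0.02, 0],
    [-0.09, -0.08, 0],
    [-0.17, -0.15, 0],
    [-0.26, -0.23, 0],
    [-0.36, -0.32, 0],
    [-0.46, -0.41, 0],
    [-0.56, -0.5, 0],
    [-0.654, -0.586, 0],
    [-0.654, -0.586, 0],
    [-0.654, -0.586, 0],
  ],
  turn=[
    [0, 0, 0.03],
    [0, 0, 0.08],
    [0, 0, 0.13],
    [0, 0, 0.18],
    [0, 0, 0.23],
    [0, 0, 0.28],
    [0, 0, 0.32],
    [0, 0, 0.335],
    [0, 0, 0.335],
    [0, 0, 0.335],
  ],
)

```text
time_s: 58.55
eef_pos: [0.4852, -0.0896, 0.2499]
tcp_rot: [2.221, 2.222, -0.001]
wrist_force: [-0.1, -0.1, -2.4]
finger_gap: 0.0645
grip_force: 66.6
```

```bash
python3 go.py .486 -.276 .15 90; python3 sauc.py blue 486 -276 55
```

```text
at [ 0.4852 -0.0896  0.2499] d [-0.932  0.004  0.5  ] turn [-0.  0.  0.] q1,q6 [-0.18  1.39] t 58.55
0 [ 486. -276.   55.]
```

Emit:
send_rows(
  delta_pos=[
    [-0.04, 0, 0],
    [-0.12, 0, 0],
    [-0.23, 0, 0],
    [-0.34, 0, 0],
    [-0.46, 0, 0],
    [-0.58, 0, 0.02],
    [-0.7, 0, 0.1],
    [-0.82, 0, 0.2],
    [-0.932, 0, 0.35],
    [-0.932, 0, 0.5],
  ],
  turn=[
    [0, 0, 0],
    [0, 0, 0],
    [0, 0, 0],
    [0, 0, 0],
    [0, 0, 0],
    [0, 0, 0],
    [0, 0, 0],
    [0, 0, 0],
    [0, 0, 0],
    [0, 0, 0],
  ],
)

```text
time_s: 59.85
eef_pos: [0.485, -0.2789, 0.1489]
tcp_rot: [2.222, 2.22, -0.001]
wrist_force: [0.2, 0.3, -2.1]
finger_gap: 0.0644
grip_force: 66.6
```

```bash
python3 sauc.py blue 486 -276 54; python3 sauc.py blue 484 -279 54;  python3 go.py .486 -.276 .026 90
```

```text
650 [ 485.1 -276.9   53.8]
661 [ 485.1 -277.    53.9]
at [ 0.4832 -0.2766  0.1469] d [0.002 0.017 0.605] turn [-0.003 -0.001 -0.   ] q1,q6 [-0.52  1.05] t 59.95
```

The saucer is confirmed at (485.1, −277) mm. Lowering.

Emit:
send_rows(
  delta_pos=[
    [0, 0, 0.05],
    [0, 0, 0.13],
    [0, 0, 0.22],
    [0, 0, 0.31],
    [0, 0, 0.4],
    [0, 0, 0.48],
    [0, 0, 0.54],
    [0, 0, 0.58],
    [0, 0, 0.6],
    [0, 0, 0.61],
  ],
  turn=[
    [0, 0, 0],
    [0, 0, 0],
    [0, 0, 0],
    [0, 0, 0],
    [0, 0, 0],
    [0, 0, 0],
    [0, 0, 0],
    [0, 0, 0],
    [0, 0, 0],
    [0, 0, 0],
  ],
)

```text
time_s: 61.2
eef_pos: [0.4854, -0.2766, 0.0281]
tcp_rot: [2.22, 2.222, -0.001]
wrist_force: [0.5, 0.6, -1.5]
finger_gap: 0.0644
grip_force: 67.0
```

```bash
python3 sauc.py blue 485 -277 54; python3 go.py .4855 -.2768 .0155 90
```

```text
1094 [ 485.1 -276.    53.4]
at [ 0.4853 -0.2766  0.028 ] d [-0.001  0.001  0.063] turn [-0.     0.     0.001] q1,q6 [-0.52  1.05] t 61.25
```

Emit:
send_rows(
  delta_pos=[
    [0, 0, 0.007],
    [0, 0, 0.014],
    [0, 0, 0.021],
    [0, 0, 0.028],
    [0, 0, 0.035],
    [0, 0, 0.042],
    [0, 0, 0.048],
    [0, 0, 0.053],
    [0, 0, 0.057],
    [0, 0, 0.057],
  ],
  turn=[
    [0, 0, 0],
    [0, 0, 0],
    [0, 0, 0],
    [0, 0, 0],
    [0, 0, 0],
    [0, 0, 0],
    [0, 0, 0],
    [0, 0, 0],
    [0, 0, 0],
    [0, 0, 0],
  ],
)

```text
time_s: 62.5
eef_pos: [0.4851, -0.2765, 0.0165]
tcp_rot: [2.22, 2.222, -0.001]
wrist_force: [-0.4, -0.0, -0.6]
finger_gap: 0.0646
grip_force: 67.0
```

Emit:
send_rows(
  delta_pos=[
    [0, 0, 0.001],
    [0, 0, 0.001],
    [0, 0, 0.002],
    [0, 0, 0.002],
    [0, 0, 0.003],
    [0, 0, 0.003],
    [0, 0, 0.004],
    [0, 0, 0.004],
    [0, 0, 0.004],
    [0, 0, 0.004],
  ],
  turn=[
    [0, 0, 0],
    [0, 0, 0],
    [0, 0, 0],
    [0, 0, 0],
    [0, 0, 0],
    [0, 0, 0],
    [0, 0, 0],
    [0, 0, 0],
    [0, 0, 0],
    [0, 0, 0],
  ],
)

```text
time_s: 63.75
eef_pos: [0.4852, -0.2766, 0.0159]
tcp_rot: [2.22, 2.222, -0.001]
wrist_force: [-0.4, -0.5, -1.2]
finger_gap: 0.0647
grip_force: 67.1
```

Emit:
send_rows(
  delta_pos=[
    [0, 0, 0.001],
    [0, 0, 0.001],
    [0, 0, 0.002],
    [0, 0, 0.002],
    [0, 0, 0.003],
    [0, 0, 0.003],
    [0, 0, 0.004],
    [0, 0, 0.004],
    [0, 0, 0.004],
    [0, 0, 0.004],
  ],
  turn=[
    [0, 0, 0],
    [0, 0, 0],
    [0, 0, 0],
    [0, 0, 0],
    [0, 0, 0],
    [0, 0, 0],
    [0, 0, 0],
    [0, 0, 0],
    [0, 0, 0],
    [0, 0, 0],
  ],
)

```text
time_s: 65.0
eef_pos: [0.4852, -0.2766, 0.0158]
tcp_rot: [2.22, 2.222, -0.001]
wrist_force: [-3.1, 1.4, 10.6]
finger_gap: 0.0644
grip_force: 67.9
```

Contact at 10 N. Releasing and rising straight up.

Emit:
send_rows(
  delta_pos=[
    [0, 0, 0],
    [0, 0, 0],
    [0, 0, 0],
    [0, 0, 0],
    [0, 0, 0],
    [0, 0, 0],
    [0, 0, -0.02],
    [0, 0, -0.06],
    [0, 0, -0.12],
    [0, 0, -0.2],
  ],
  turn=[
    [0, 0, 0],
    [0, 0, 0],
    [0, 0, 0],
    [0, 0, 0],
    [0, 0, 0],
    [0, 0, 0],
    [0, 0, 0],
    [0, 0, 0],
    [0, 0, 0],
    [0, 0, 0],
  ],
  hand=0,
)

```text
time_s: 66.25
eef_pos: [0.4852, -0.2765, 0.056]
tcp_rot: [2.22, 2.222, -0.001]
wrist_force: [0.6, -0.2, -0.3]
finger_gap: 0.0855
grip_force: 0.0
```

Emit:
send_rows(
  delta_pos=[
    [0, 0, -0.1],
    [0, 0, -0.2],
    [0, 0, -0.3],
    [0, 0, -0.42],
    [0, 0, -0.56],
    [0, 0, -0.7],
    [0, 0, -0.85],
    [0, 0, -1],
    [0, 0, -1],
    [0, 0, -1],
  ],
  turn=[
    [0, 0, 0],
    [0, 0, 0],
    [0, 0, 0],
    [0, 0, 0],
    [0, 0, 0],
    [0, 0, 0],
    [0, 0, 0],
    [0, 0, 0],
    [0, 0, 0],
    [0, 0, 0],
  ],
)

```text
time_s: 67.5
eef_pos: [0.485, -0.2763, 0.255]
tcp_rot: [2.22, 2.222, -0.001]
wrist_force: [-0.6, 0.4, -0.3]
finger_gap: 0.0851
grip_force: 0.0
```

Emit:
send_rows(
  delta_pos=[
    [0.05, 0, -0.1],
    [0.15, 0, -0.3],
    [0.25, 0, -0.5],
    [0.35, 0, -0.7],
    [0.45, 0, -0.9],
    [0.6, 0, -1],
    [0.75, 0, -1],
    [0.9, 0, -1],
    [1, 0, -1],
    [1, 0, -1],
  ],
  turn=[
    [0, 0, 0],
    [0, 0, 0],
    [0, 0, 0],
    [0, 0, 0],
    [0, 0, 0],
    [0, 0, 0],
    [0, 0, 0],
    [0, 0, 0],
    [0, 0, 0],
    [0, 0, 0],
  ],
)

```text
time_s: 68.75
eef_pos: [0.4849, -0.0753, 0.4542]
tcp_rot: [-2.218, -2.224, 0.002]
wrist_force: [0.4, 0.5, 0.1]
finger_gap: 0.0857
grip_force: 0.0
```

```bash
cat > ver.py <<'E'
# for every cup: fit rim circle (known radius, known rim height) and saucer circle, print both centres (mm)
from h import *
from station import vision,bot
from scipy.optimize import least_squares
def fit(p,m,X,r,z):
    v,u=np.nonzero(cv2.morphologyEx(m,cv2.MORPH_GRADIENT,np.ones((3,3))))
    P=cast(p,np.c_[u,v],z)[:,:2]*1000;X=np.array(X,float)
    for w in (7,5,4):
        Q=P[abs(np.hypot(*(P-X).T)-r)<w]
        if len(Q)<15: return X,len(Q),0
        f=least_squares(lambda c:np.hypot(*(Q-c).T)-r,X,loss='soft_l1');X=f.x
    a=np.arctan2(*(Q-X).T);return X.round(1),len(Q),len(np.unique((a*6/np.pi).round()))
S={'blue small':('blue',(675,37),42,22.5,.073),'terra small':('terra',(542.5,196),42,22.5,.073),'terra large':('terra',(456,-30),55,33,.051),'blue large':('blue',(485.5,-276.5),55,33,.051)}
print(np.round(bot.get_state()['eef_pos'],3))
for n in ['wrist','scene','side']:
    p=vision.snapshot(n);cv2.imwrite(f'pics/v_{n}.png',p['img'])
    for k,(c,X,R,r,z) in S.items():
        m=mask(p,c);print(n,k,'saucer',fit(p,m,X,R-1,.014),'rim',fit(p,m,X,r,z))
E
python3 ver.py
```

```text
[ 0.485 -0.075  0.454]
wrist blue small saucer (array([675.3,  37.3]), 405, 13) rim (array([673.4,  34.4]), 218, 12)
wrist terra small saucer (array([542.1, 196.3]), 128, 6) rim (array([542.5, 196. ]), 0, 0)
wrist terra large saucer (array([455.4, -29.8]), 468, 13) rim (array([454.7, -39.3]), 141, 9)
wrist blue large saucer (array([ 485.3, -276.6]), 388, 13) rim (array([ 482.8, -278.9]), 134, 11)
scene blue small saucer (array([677.4,  36. ]), 104, 12) rim (array([671.1,  38.7]), 44, 10)
scene terra small saucer (array([543.9, 196.5]), 131, 12) rim (array([538.3, 194.8]), 59, 11)
scene terra large saucer (array([455.6, -32.8]), 124, 8) rim (array([458.5, -25.6]), 55, 10)
scene blue large saucer (array([ 485.5, -276.5]), 0, 0) rim (array([ 485.5, -276.5]), 0, 0)
side blue small saucer (array([672.8,  36.2]), 104, 11) rim (array([672.2,  34.3]), 44, 11)
side terra small saucer (array([540.2, 194.6]), 120, 11) rim (array([538.9, 193.4]), 61, 11)
side terra large saucer (array([452.9, -30.5]), 97, 10) rim (array([453.9, -34.2]), 52, 10)
side blue large saucer (array([ 483. , -278.6]), 83, 11) rim (array([ 482.7, -276.3]), 39, 10)
```

```bash
sed -i "s/    v,u=np.nonzero(cv2.morphologyEx.*/    v,u=np.nonzero(cv2.Canny(p['img'],40,100))/" ver.py; python3 ver.py | grep -E 'wrist|side'; python3 -c "
from station import vision;from h import *
s=vision.snapshot('side');import pickle
o=pickle.load(open('d0.pkl','rb'))['side']
for n,(x,y,h,r) in {'mill':(.738,.129,.16,.03),'jar':(.59,-.093,.082,.033)}.items():
    q=proj(s,[[x,y,0],[x,y,h]]);y0,y1=int(q[1,1]),int(q[0,1]);x0=int(q[0,0])
    d=cv2.absdiff(s['img'],o['img'])[y0:y1,x0-15:x0+15].mean();print(n,d)
"
```

```text
wrist blue small saucer (array([674.4,  37. ]), 185, 13) rim (array([674.8,  36.3]), 120, 13)
wrist terra small saucer (array([542.1, 196.2]), 61, 6) rim (array([542.5, 196. ]), 0, 0)
wrist terra large saucer (array([455.5, -30. ]), 224, 13) rim (array([456.9, -30.7]), 145, 13)
wrist blue large saucer (array([ 485.3, -276.5]), 191, 13) rim (array([ 482.8, -275.1]), 129, 13)
side blue small saucer (array([669.2,  40.9]), 56, 10) rim (array([672.2,  32.8]), 30, 11)
side terra small saucer (array([540.6, 193.6]), 60, 10) rim (array([537.7, 191.4]), 39, 12)
side terra large saucer (array([454.5, -27.1]), 67, 13) rim (array([454.2, -35.1]), 31, 12)
side blue large saucer (array([ 481.7, -273.7]), 38, 11) rim (array([ 482. , -278.9]), 25, 11)
mill 2.9961616161616162
jar 3.4346666666666668
```

The cup rims are concentric with their saucers to within 3 mm in the wrist view (the small terracotta one was checked only from the scene and side cameras). The pepper mill and red jar have not moved. Handing in.

```bash
python3 -c "
from station import job;print(job.sign_off())"
```

```text
the job is handed in; nothing more can be done
None
```

All four cups are set down in the wells of their own saucers, the pepper mill and red jar have not moved, and the job was handed in at about 69 s.

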